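# Punch-mark a moisture tin in the marking stand

### The arm

A 6-joint arm with a two-finger parallel gripper is mounted at the origin on a cart in front of the work surface, level with it; the furniture and walls round the work are solid. World frame = base frame: x ahead of the robot, y to its left, z up, the work surface at z = 0. Lengths are in mm, angles in degrees, forces in N, time in s.
With the tool pointing down it reaches from about 350 to 850 mm from the base axis. Payload 8.1 kg.
Tool frame: the origin (TCP) lies midway between the tips of the shut fingers; the grasp point (between the pads) lies hold_point_z behind it (hold_point_z is the distance from the TCP to the grasp point, in mm); z points along the fingers, x is the direction in which the jaws open and shut, and the axes are right-handed (so a half turn about z gives the same grasp; the last joint's range is limited). The gripper opens to 85 mm and grips with 20 to 120 N. Pads are 22 mm wide; open, the fingers measure 114 mm over their backs; the gripper's body (76 mm by 85 mm) begins 54 mm behind the grasp point. The pads swing forward as they close: fully open they stand 13 mm farther back than shut.
Start: joints at [63.976, 7.471, 85.268, -0, 87.261, -4.893], TCP at [216.277, 559.669, 231.292] pointing down, gripper open.
Joint ranges: [-169.43, 169.43], [-51.17, 129.36], [1.28, 143.12], [-76.62, 256.62], [0, 156.53], [-152.29, 152.29]. Speed limits (degrees/s): [136.94, 136.94, 159.86, 180, 180, 180].

### API

Orientations are given as [roll, pitch, yaw] about the fixed x, y, z axes, in that order (R = Rz(yaw) Ry(pitch) Rx(roll)).
In Python, from bench import * gives the robot as it stands.
- The arm moves only by the shell command python3 -m pendant 'ROWS' [OPENING] [FORCE]. ROWS is JSON, a list that holds one entry, the list of rows, each a list of 4 numbers: the shift along the tool's x, y, z normalised to -1 to 1, where 1 is 0.02 m, then the turn about the tool's z normalised to -1 to 1, where 1 is 0.08 rad. A call has exactly 10 rows; each row shifts and turns the pose as measured when the row begins, along the tool's axes as they then stand; what a row does not reach is not made up. A row lasts 1/12 s, in which the tool goes at most 41.7 mm and 7.16 degrees, less where a joint would pass 70% of its speed; a pose out of reach is approached as far as the arm can. A call with a number of a shift or a turn outside -1 to 1 is refused whole. A call with a gripper value outside its range is refused whole. OPENING is the gripper's target within -1 to 1 (fully open at 1, half-way at 0, shut at -1), set as the call begins (- or left out, the last holds). The fingers move at their own pace and stop on an object; FORCE is the grip in N (left out, the last holds). Time passes only in rows, so rows that do not move let the fingers close, or fill a call up. It gives the time, the measured TCP pose, the force and the opening at its end, in the units of the state.
- sense(): the state, without advancing time (a new reading comes with each control period).
- snapshot(name): name is "side" or "top"; returns the picture (480x640x3 uint8, red, green, blue); there is no depth.
- calibration(name): a dict with "mtx" (3x3 intrinsics, pixels), "world_to_cam" (4x4, takes a point from world to camera coordinates). Camera axes: x right, y down, z forward; pixel columns grow to the right and rows downward; lengths in mm; the calibration is good to about 2 mm. A picture is of the moment at which its call begins. calibration takes no time and is no camera call.
- hand_in(): hands the job in, once; it reports no verdict.
The state is a dict: "time": time; "joint_pos": joint angles; "qd": joint speeds; "joint_efforts": joint torques, N m; "tool_pos": TCP position; "tcp_rot": TCP orientation; "ft_force": force on the tool from outside, world axes, zero at the start; "wrist_torque": the same for the moment, N m; "finger_gap": finger opening in mm.
Only numpy, scipy, OpenCV 4.12 (cv2) and the standard library are available. Lean on these libraries where they do the work, as an engineer would, in place of code of your own. Each camera call takes 0.05 s, during which the arm holds its last target.

### The job

Set the moisture tin that stands by itself on the table upright into the nest of the marking stand and let go of it. Then take the mallet and knock the leaning sprung punch fully home with a brisk blow, with the mallet's face square to the punch. Finally lay the mallet back in its rest as it lay before, leaving the tin in the nest; touch the punch with nothing but the mallet, do not hit the tin, and leave the other things where they are.

Things in the scene. Friction and masses are not known exactly. Their poses are not given: they have to be found in the camera images.
- tin_centre (a point): centre of the loose white moisture tin: a cylinder with a slip lid, diameter 57 mm, 38 mm tall (this point 19 mm above its underside), about 0.1 kg, z up. It stands on the table between the mortar and the weight case, with less than a finger's room towards those two. The many other white tins, in two groups at the back of the table, are fixed
- nest_centre (a point): centre of the floor of the round nest on the marking stand, 12 mm above the table, axes of the stand. Four steel pegs (diameter 8 mm, 11 mm tall, tapered tops) stand 34.5 mm from it at 30, 150, 210 and 330 degrees from the x axis and leave the tin 2 mm play all round; the +y and -y sides are open for fingers
- stand: grey fixed stand (place and heading vary), base 150 (x) x 92 (y) x 12 mm, origin under its centre; nest 36 mm to +x. On the -x side a pillar 30 mm wide carries the punch, which leans away from the nest, to -x, 40 degrees from vertical. Its steel guide (diameter 25 mm) comes nearest the nest's axis at its lower edge: 34 mm off, 75 mm above the table
- pin_head (a point): centre of the top face of the brass punch head (diameter 24 mm, 8 mm thick); z points outward along the punch axis, which leans 40 degrees from the vertical towards the stand's -x; x and y are square to it (y is the stand's y). At rest this point lies 80 mm from the nest's axis, 100 mm above the nest floor. A blow goes along -z
- punch_pin (a joint): travel of the punch along its axis into the guide: 0 is sprung up, 0.014 m is fully home against a solid stop. A spring returns it: about 3 N to start it, 8 N at the end of travel
- mallet_grip (a point): place to hold the mallet: on the middle of the wooden handle, 52 mm from the head's axis; x points along the handle to the head, z along the head's axis (up as it lies in the rest). The handle is 18 mm wide (y) and 22 mm tall (z) and runs from the head to 86 mm behind this point (-x). The mallet weighs about 0.26 kg
- mallet_head (a point): centre of the mallet's head, a cylinder of diameter 38 mm and length 64 mm along z (white plastic faces 32 mm above and below this point, flat, steel between); same axes as mallet_grip
- rest_grip (a point): where mallet_grip lies when the mallet is in its rest, 40 mm above the table; x points to the head's end, z up. The rest is fixed (place and heading vary): a plywood plate 165 x 62 x 8 mm on which the head stands between dark wooden cheeks 47 mm apart and 23 mm high; 60 mm behind this point (-x) a fork 27 mm wide inside and 44 mm high carries the handle
- rest_head (a point): where mallet_head lies when the mallet is in its rest: 52 mm from rest_grip along x, same axes
- tin: the loose tin, origin at the centre of its underside
- mallet: the mallet, origin 32 mm below mallet_grip
- mortar: bystander: porcelain mortar with a pestle standing in it, diameter 79 mm, 46 mm tall to the rim, 84 mm with the pestle; origin at the centre of its underside
- weight_case: bystander: dark blue flat case, 71 mm (x) by 118 mm (y) by 30 mm tall; origin at the centre of its underside
- wash_bottle: bystander: white wash bottle, diameter 54 mm, 158 mm tall; origin at the centre of its underside
- dish: bystander: shallow steel dish, diameter 117 mm, 17 mm tall; origin at the centre of its underside
There are look-alikes about, which are no part of the job. Leave any black, blue or turquoise look-alike of the tin alone.

How it is judged:
By the outcome, as a careful person would: the job done as asked, in the order asked, and still so for the second after the job is handed in, with the robot touching nothing.
It also fails if it takes over 54 s, if anything falls off the work surface, if the arm or the gripper's body presses on something with over 40 N, if the wrist force passes 120 N, or if a joint passes its speed limit or range.

## Working session

There is one attempt and no reset: what is moved stays moved. The work goes in short steps, Python scripts to look and compute and a shell command to move; the robot and the scene stay as the last step left them, time stands still between calls to the robot, and variables do not carry over. Pictures are saved under pics/ and viewed, and the job is handed in when it is done.

```bash
ls; mkdir -p pics; python3 - <<'E'
from bench import *
import cv2
print(sense())
for n in("side","top"):
    im=snapshot(n); cv2.imwrite(f"pics/{n}0.png",im[:,:,::-1]); c=calibration(n); print(n,c)
E
```

```text
pics
{'time': 0.0, 'joint_pos': array([ 6.39749213e+01,  7.51324774e+00,  8.53309331e+01, -1.16389464e-03,
        8.72627960e+01, -4.89413102e+00]), 'qd': array([-0.01084579,  0.02298597,  0.02936276,  0.03779496, -0.04260789,
       -0.0015724 ]), 'joint_efforts': array([-2.41259790e-03, -5.69420063e+01, -5.00538468e+01, -6.47102897e-04,
        1.51854067e-02,  5.16394300e-05]), 'tool_pos': array([216.04700853, 559.14478656, 230.24799324]), 'tcp_rot': array([-1.79992032e+02,  1.06685951e-01,  6.88691164e+01]), 'ft_force': array([ 0.27775337, -0.17169203, -0.74714972]), 'wrist_torque': array([-0.06784758, -0.03849176,  0.0044043 ]), 'finger_gap': 85.41243428791756}
side {'mtx': array([[622.93164496,   0.        , 322.5352293 ],
       [  0.        , 622.93164496, 229.84541375],
       [  0.        ,   0.        ,   1.        ]]), 'world_to_cam': array([[-9.47461504e-01, -3.19866802e-01,  1.38794537e-03,
         5.25469491e+02],
       [-1.77426907e-01,  5.21927109e-01, -8.34333138e-01,
         1.69024511e+02],
       [ 2.66151067e-01, -7.90744789e-01, -5.51258821e-01,
         1.63457069e+03],
       [ 0.00000000e+00,  0.00000000e+00,  0.00000000e+00,
         1.00000000e+00]])}
top {'mtx': array([[452.47332528,   0.        , 313.01531823],
       [  0.        , 452.47332528, 242.51828462],
       [  0.        ,   0.        ,   1.        ]]), 'world_to_cam': array([[-2.90442600e-02, -9.99321292e-01, -2.26580102e-02,
         1.75322051e+01],
       [-9.89626115e-01,  3.19383820e-02, -1.40071740e-01,
         5.42142663e+02],
       [ 1.40700332e-01,  1.83546786e-02, -9.89882075e-01,
         1.10532860e+03],
       [ 0.00000000e+00,  0.00000000e+00,  0.00000000e+00,
         1.00000000e+00]])}
```

View pics/side0.png

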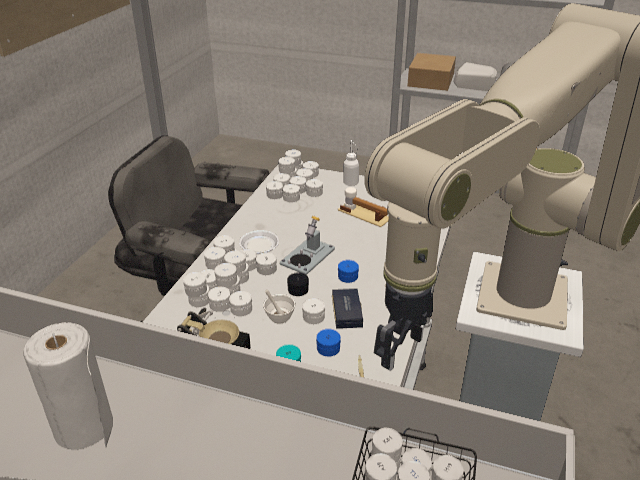

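View pics/top0.png

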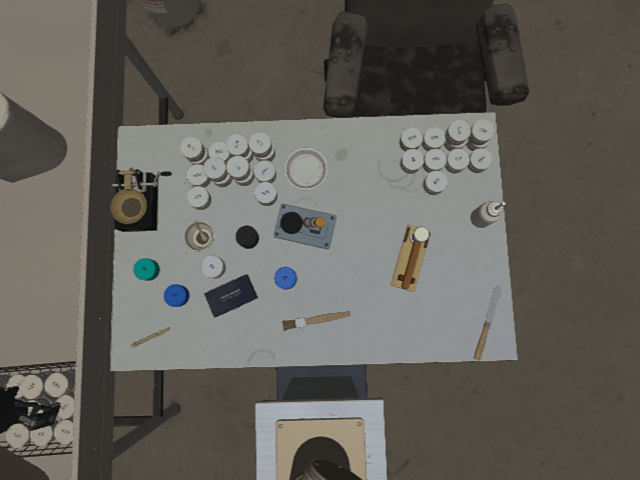

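The top view shows everything: the loose tin at about (213,267), the stand around (305,226) and the mallet in its rest around (410,258). I'll zoom in for measuring.

```bash
python3 - <<'E'
import cv2,numpy as np
t=cv2.imread("pics/top0.png"); s=cv2.imread("pics/side0.png")
a=cv2.resize(t[190:310,170:330],None,fx=5,fy=5,interpolation=cv2.INTER_CUBIC); cv2.imwrite("pics/z1.png",a)
b=cv2.resize(t[200:310,370:450],None,fx=5,fy=5,interpolation=cv2.INTER_CUBIC); 
c=cv2.resize(s[190:300,270:350],None,fx=5,fy=5,interpolation=cv2.INTER_CUBIC); cv2.imwrite("pics/z2.png",np.hstack([b,c]))
E
```

```text
(no output)
```

View pics/z1.png

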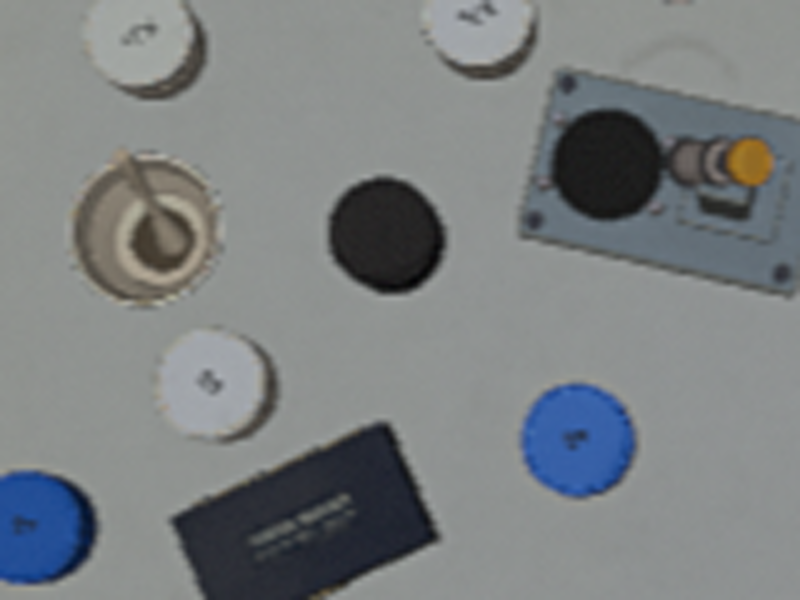

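View pics/z2.png

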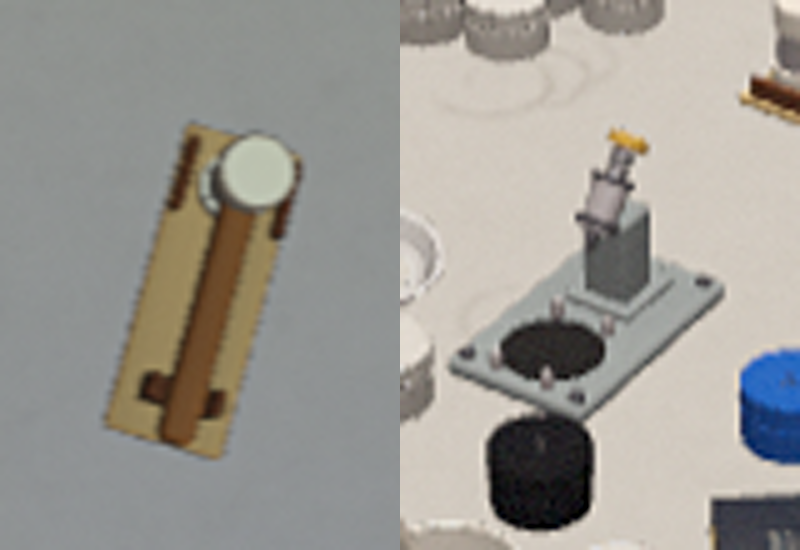

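```bash
cat > h.py <<'E'
import numpy as np,cv2
from bench import *
def ray(name,uv,z):
    c=calibration(name);K=c["mtx"];T=c["world_to_cam"];R=T[:3,:3];t=T[:3,3]
    o=-R.T@t; d=R.T@np.linalg.inv(K)@np.array([uv[0],uv[1],1.]); return o+d*(z-o[2])/d[2]
def proj(name,p):
    c=calibration(name);T=c["world_to_cam"];q=T[:3,:3]@np.array(p,float)+T[:3,3];q=c["mtx"]@q;return q[:2]/q[2]
def blobs(im,lo,hi,box,amin=30):
    x0,y0,x1,y1=box
    h=cv2.cvtColor(im[y0:y1,x0:x1],cv2.COLOR_BGR2HSV);m=cv2.inRange(h,np.array(lo),np.array(hi))
    cs,_=cv2.findContours(m,cv2.RETR_EXTERNAL,cv2.CHAIN_APPROX_NONE);out=[]
    for c in cs:
        if cv2.contourArea(c)>amin:
            out.append((c+np.array([x0,y0])).astype(np.float32))
    return out
E
python3 - <<'E'
from h import *
t=cv2.imread("pics/top0.png"); s=cv2.imread("pics/side0.png")
hsv=cv2.cvtColor(t,cv2.COLOR_BGR2HSV)
for n,(u,v) in dict(tin=(212,262),tinside=(223,270),table=(240,280),nest=(291,223),plate=(310,240),head=(319,222),wood=(408,270),plyw=(398,275),mface=(421,234),case=(225,300),mortar=(187,235)).items(): print(n,hsv[v,u])
def rep(n,bl,zs,name="top"):
    for c in bl:
        e=cv2.fitEllipse(c); m=cv2.moments(c); cen=(m['m10']/m['m00'],m['m01']/m['m00'])
        print(n,cv2.contourArea(c),np.round(e[0],1),np.round(e[1],1),np.round(cen,1),[ray(name,cen,z).round(1) for z in zs], cv2.minAreaRect(c))
rep("tin",blobs(t,(0,0,185),(180,40,255),(195,250,230,285)),[38])
rep("nest",blobs(t,(0,0,0),(180,255,60),(275,205,305,240)),[12])
rep("plate",blobs(t,(95,35,60),(115,120,200),(265,200,345,252)),[12])
rep("phead",blobs(t,(10,140,100),(30,255,255),(300,205,335,240),10),[108,112])
rep("ply",blobs(t,(10,60,90),(30,180,255),(380,215,440,300)),[8])
rep("mface",blobs(t,(0,0,185),(180,60,255),(405,220,435,250)),[72])
rep("case",blobs(t,(100,30,0),(130,255,90),(195,265,265,325)),[30])
rep("blue",blobs(t,(100,100,90),(120,255,255),(265,260,305,295)),[38])
rep("dark",blobs(t,(0,0,0),(180,255,80),(230,220,262,255)),[38])
E
```

```text
tin [105  12 170]
tinside [19 28 72]
table [114  73  49]
nest [ 0  0 30]
plate [104  43 120]
head [ 20 190 146]
wood [ 14 155 105]
plyw [ 21 101  93]
mface [ 38  24 193]
case [103  40  57]
mortar [ 18  38 102]
nest 350.0 [291.5 222.4] [20.8 22.3] [291.3 222.5] [array([600.7,  56.6,  12. ])] ((290.9999694824219, 222.5), (21.91879653930664, 20.884002685546875), 41.18592834472656)
plate 886.5 [303.4 225.4] [33.4 65.9] [309.4 228.1] [array([584.4,   9.8,  12. ])] ((304.6058654785156, 225.52352905273438), (54.774940490722656, 32.43110275268555), 12.528807640075684)
phead 47.0 [319.4 222. ] [7.3 8.4] [319.4 222. ] [array([581.4, -17.1, 108. ]), array([580.6, -17.1, 112. ])] ((319.5, 222.0), (8.0, 7.0), 90.0)
ply 521.0 [413.9 266.8] [12.3 61.8] [414.1 266.2] [array([ 477. , -255.8,    8. ])] ((414.3595886230469, 265.0233154296875), (12.249714851379395, 51.40169143676758), 15.018359184265137)
ply 451.0 [403.1 258.4] [10.8 68.9] [402.8 259. ] [array([ 496.5, -228. ,    8. ])] ((403.7510681152344, 255.9336395263672), (10.693000793457031, 62.99851608276367), 14.931416511535645)
mface 112.5 [421.2 233.8] [11.8 12.3] [421.2 233.8] [array([ 550.7, -264.9,   72. ])] ((421.0, 234.0), (12.0, 12.0), 90.0)
case 1104.0 [230.4 295.4] [27.7 56.4] [230.3 295.4] [array([416., 213.,  30.])] ((230.15122985839844, 295.33489990234375), (25.488981246948242, 46.80329132080078), 65.69544982910156)
blue 362.0 [285.2 277.5] [21.3 21.7] [285.2 277.5] [array([456.2,  73.2,  38. ])] ((285.5, 277.5), (21.0, 21.0), 90.0)
dark 382.5 [246.9 236.8] [21.3 23. ] [246.9 236.8] [array([562.6, 168.6,  38. ])] ((247.0, 237.0), (22.0, 22.0), 90.0)
```

```bash
python3 - <<'E'
from h import *
t=cv2.imread("pics/top0.png"); s=cv2.imread("pics/side0.png")
def rep(n,bl,zs,name="top"):
    for c in bl:
        m=cv2.moments(c); cen=(m['m10']/m['m00'],m['m01']/m['m00'])
        print(n,cv2.contourArea(c),np.round(cv2.fitEllipse(c)[1],1),np.round(cen,1),[ray(name,cen,z).round(1) for z in zs])
for v in (130,145,155): rep("tin",blobs(t,(0,0,v),(180,30,255),(195,250,230,285)),[38])
for v in (150,170,190): rep("tinside",blobs(s,(0,0,v),(180,40,255),(300,292,328,326)),[38],"side")
rep("nestside",blobs(s,(0,0,0),(180,255,60),(285,245,320,275)),[12],"side")
a=cv2.resize(t[196:256,266:346],None,fx=10,fy=10,interpolation=cv2.INTER_CUBIC); cv2.imwrite("pics/z3.png",a)
a=cv2.resize(s[205:280,275:345],None,fx=8,fy=8,interpolation=cv2.INTER_CUBIC); cv2.imwrite("pics/z4.png",a)
a=cv2.resize(t[222:297,375:445],None,fx=8,fy=8,interpolation=cv2.INTER_CUBIC); cv2.imwrite("pics/z5.png",a)
E
```

```text
tin 1129.5 [38.8 40.5] [211.9 266.9] [array([488.6, 257.6,  38. ])]
tin 1122.0 [37.6 40.8] [211.9 267. ] [array([488.5, 257.6,  38. ])]
tin 314.5 [19.6 20.6] [211.2 266.2] [array([490.5, 259.6,  38. ])]
tinside 870.0 [31.1 38.6] [313.8 308.9] [array([485.2, 272.9,  38. ])]
tinside 868.0 [31.1 38.6] [313.8 308.9] [array([485.1, 273. ,  38. ])]
tinside 868.0 [31.1 38.6] [313.8 308.9] [array([485.1, 273. ,  38. ])]
nestside 151.0 [10.2 20. ] [300.3 259.5] [array([600.5,  58.5,  12. ])]
```

View pics/z3.png

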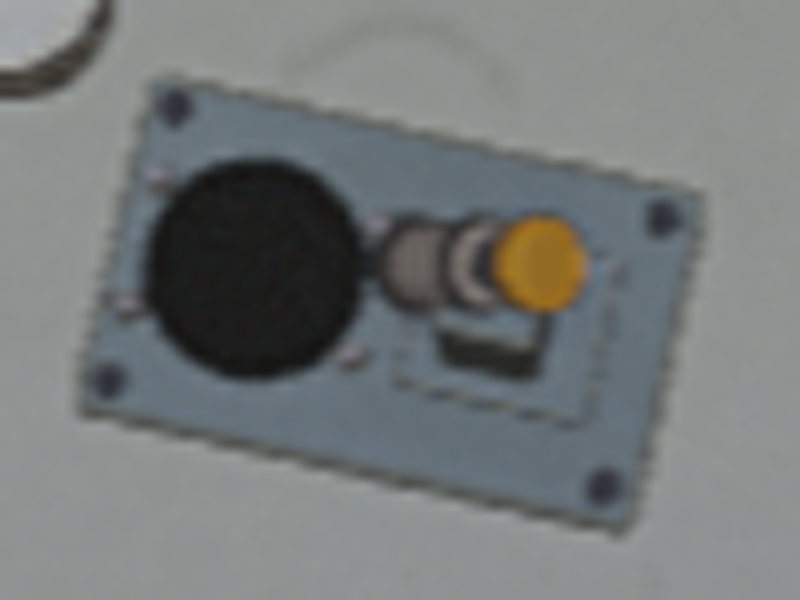

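View pics/z4.png

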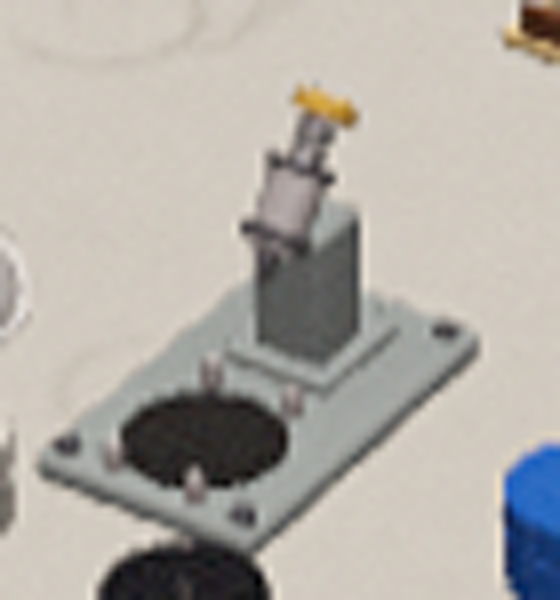

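View pics/z5.png

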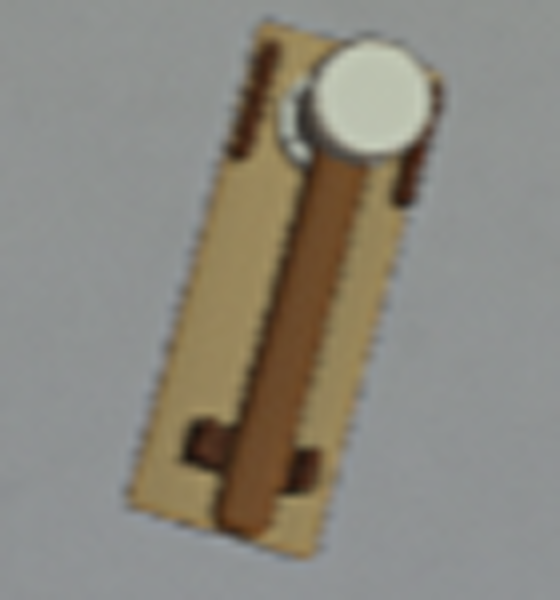

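```bash
python3 - <<'E'
from h import *
def z3(p,z): return ray("top",((p[0]+.5)/10-.5+266,(p[1]+.5)/10-.5+196),z)[:2]
def z5(p,z): return ray("top",((p[0]+.5)/8-.5+375,(p[1]+.5)/8-.5+222),z)[:2]
def z4(p,z): return ray("side",((p[0]+.5)/8-.5+275,(p[1]+.5)/8-.5+205),z)[:2]
ang=lambda d:np.degrees(np.arctan2(d[1],d[0]))
C=[z3(p,12) for p in [(160,78),(82,412),(625,533),(703,195)]]
S=[z3(p,12) for p in [(174,106),(108,381),(602,487),(661,218)]]
print("corner c",np.mean(C,0),"screw c",np.mean(S,0))
print("head",ang(C[0]-C[3]),ang(C[1]-C[2]),ang(S[0]-S[3]),ang(S[1]-S[2]),"crossed",ang(C[0]-C[1])-0, ang(C[3]-C[2]))
print("sizes",np.linalg.norm(C[0]-C[3]),np.linalg.norm(C[0]-C[1]))
print("side screws",[z4(p,12) for p in[(67,442),(243,513),(446,328)]])
print("S",S)
R=[z5(p,8) for p in [(265,22),(440,75),(315,555),(130,503)]]
print("rest",R,np.mean(R,0),ang(R[0]-R[3]),ang(R[1]-R[2]),np.linalg.norm(R[0]-R[3]),np.linalg.norm(R[0]-R[1]))
f=z5((372,98),72); e=z5((246,520),51); print("face",f,"hend",e,ang(f-e),np.linalg.norm(f-e))
l=[z5(p,51) for p in [(338,170),(268,470)]]; print(l,ang(l[0]-l[1]))
g=z5((258,478),51);print
# tin: top view silhouette top disc
t=cv2.imread("pics/top0.png")
a=cv2.resize(t[250:285,190:235],None,fx=16,fy=16,interpolation=cv2.INTER_CUBIC); cv2.imwrite("pics/z6.png",a)
s=cv2.imread("pics/side0.png")
a2=cv2.resize(s[285:330,255:365],None,fx=7,fy=7,interpolation=cv2.INTER_CUBIC); cv2.imwrite("pics/z7.png",a2)
a2=cv2.resize(s[190:230,330:400],None,fx=10,fy=10,interpolation=cv2.INTER_CUBIC); cv2.imwrite("pics/z8.png",a2)
E
```

```text
corner c [590.51835495  21.67090287] screw c [592.20170524  23.23138344]
head 75.67317025067383 75.4999118896399 74.88856530219266 75.92878934555995 crossed -14.034718223710312 -14.815511393263616
sizes 145.60933892660367 90.67111277238564
side screws [array([645.95346858,  75.33095581]), array([573.69671608,  94.19369047]), array([542.19823988, -33.39550733])]
S [array([644.91826888,  77.36141705]), array([572.51066227,  95.97310638]), array([540.59445807, -31.36138703]), array([610.78343174, -49.04760264])]
rest [array([ 586.55141558, -245.78932785]), array([ 567.27817948, -301.13340935]), array([ 414.10805158, -251.58544848]), array([ 432.34019572, -193.87082175])] [ 500.06946059 -248.09475186] -18.606907126229416 -17.925522113528828 162.716414675726 58.603967327369915
face [ 550.6135229  -264.53598562] hend [ 424.19815995 -222.60734226] -18.34932207920184 133.18729340478694
[array([ 531.56445683, -257.29151725]), array([ 439.2845365 , -230.21618077])] -16.35192173627322
```

View pics/z6.png

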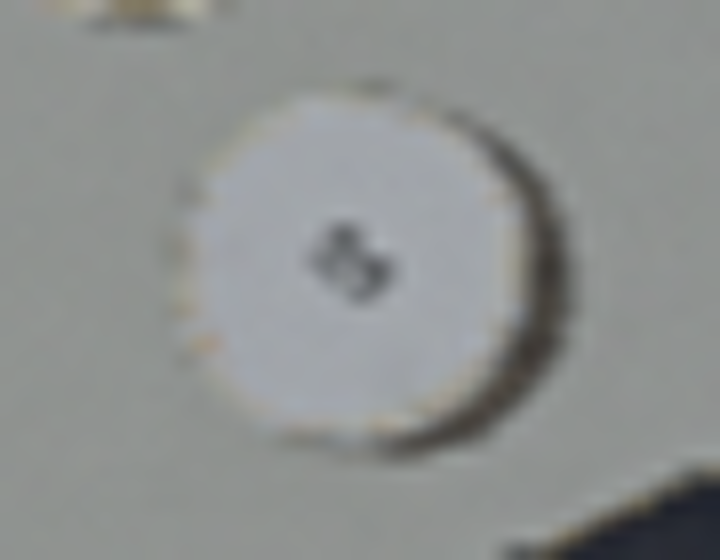

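View pics/z7.png

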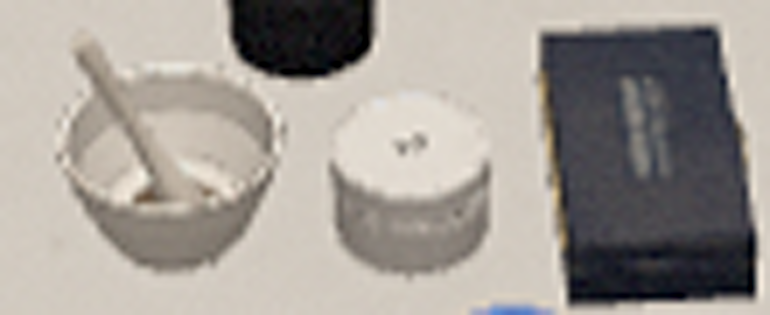

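View pics/z8.png

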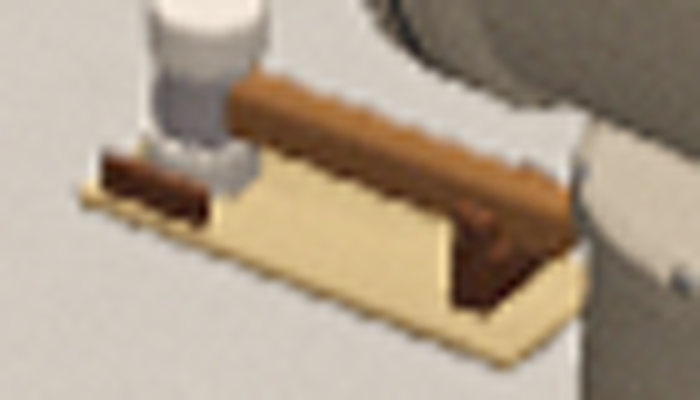

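```bash
cat > plan.py <<'E'
import sys
from h import *
from scipy.spatial.transform import Rotation as Ro
def state():
    s=sense();R=Ro.from_euler('xyz',s['tcp_rot'],degrees=True).as_matrix()
    return s,R
def plan(target,yaw,n,gain=1.0):
    s,R=state();p=np.array(s['tool_pos']);y=s['tcp_rot'][2]
    dy=(yaw-y+180)%360-180
    d=np.array(target)-p
    print("t",round(s['time'],2),"pos",p.round(1),"rot",np.round(s['tcp_rot'],2),"gap",round(s['finger_gap'],1),"F",np.round(s['ft_force'],1),"j",np.round(s['joint_pos'],0)); print("d world",d.round(1),"dyaw",round(dy,1))
    for i in range(n):
        yy=dy*i/n
        Ri=Ro.from_euler('z',yy,degrees=True).as_matrix()@R
        t=Ri.T@(d/n)/20*gain
        print(np.round([*t,-np.radians(dy/n)/.08*gain],2).tolist())
if __name__=="__main__":
    a=[float(x) for x in sys.argv[1:]]
    plan(a[:3],a[3],int(a[4]),a[5] if len(a)>5 else 1.0)
E
python3 plan.py 490.8 260 140 112 20
```

```text
t 0.1 pos [216.1 559.2 230.3] rot [-1.7999e+02  1.0000e-01  6.8870e+01] gap 85.8 F [ 0.1 -0.5  0.9] j [64.  8. 85.  0. 87. -5.]
d world [ 274.7 -299.2  -90.3] dyaw 43.1
[-0.45, 0.91, 0.23, -0.47]
[-0.48, 0.89, 0.23, -0.47]
[-0.52, 0.87, 0.23, -0.47]
[-0.55, 0.85, 0.23, -0.47]
[-0.58, 0.83, 0.23, -0.47]
[-0.61, 0.81, 0.23, -0.47]
[-0.64, 0.79, 0.23, -0.47]
[-0.67, 0.76, 0.23, -0.47]
[-0.7, 0.74, 0.23, -0.47]
[-0.73, 0.71, 0.23, -0.47]
[-0.75, 0.68, 0.23, -0.47]
[-0.78, 0.65, 0.23, -0.47]
[-0.8, 0.62, 0.23, -0.47]
[-0.82, 0.59, 0.23, -0.47]
[-0.85, 0.56, 0.23, -0.47]
[-0.87, 0.53, 0.23, -0.47]
[-0.89, 0.5, 0.23, -0.47]
[-0.9, 0.46, 0.23, -0.47]
[-0.92, 0.43, 0.23, -0.47]
[-0.94, 0.39, 0.23, -0.47]
```

```bash
python3 -m pendant '[[[-0.45,0.9,0.1,-0.5],[-0.5,0.9,0.1,-0.5],[-0.5,0.9,0.1,-0.5],[-0.55,0.85,0.1,-0.5],[-0.6,0.85,0.1,-0.5],[-0.6,0.8,0.1,-0.5],[-0.65,0.8,0.1,-0.5],[-0.7,0.75,0.1,-0.5],[-0.7,0.75,0.1,-0.5],[-0.75,0.7,0.1,-0.5]]]' 1; python3 plan.py 490.8 260 140 112 10
```

```text
time: 0.93
tool_pos: [356.9, 404.8, 204.1]
tcp_rot: [-179.6, 0.4, 93.2]
ft_force: [0.1, 0.2, 0.2]
finger_gap: 85.3
t 0.93 pos [356.9 404.8 204.1] rot [-179.56    0.41   93.21] gap 85.3 F [0.1 0.2 0.2] j [ 43.  -0.  96.  -0.  85. -50.]
d world [ 133.9 -144.8  -64.1] dyaw 18.8
[-0.76, 0.63, 0.32, -0.41]
[-0.78, 0.61, 0.32, -0.41]
[-0.8, 0.58, 0.32, -0.41]
[-0.82, 0.55, 0.32, -0.41]
[-0.83, 0.53, 0.32, -0.41]
[-0.85, 0.5, 0.32, -0.41]
[-0.87, 0.47, 0.32, -0.41]
[-0.88, 0.44, 0.32, -0.41]
[-0.9, 0.41, 0.32, -0.41]
[-0.91, 0.38, 0.32, -0.41]
```

```bash
python3 -m pendant '[[[-0.75,0.65,0.25,-0.4],[-0.75,0.6,0.25,-0.4],[-0.8,0.6,0.25,-0.4],[-0.8,0.55,0.25,-0.4],[-0.85,0.5,0.25,-0.4],[-0.85,0.5,0.25,-0.4],[-0.85,0.45,0.25,-0.4],[-0.9,0.45,0.25,-0.4],[-0.9,0.4,0.25,-0.4],[-0.9,0.4,0.25,-0.4]]]' 1; python3 plan.py 490.8 260 60 112 6; python3 - <<'E'
from h import *
for n in("side","top"): cv2.imwrite(f"pics/{n}1.png",snapshot(n)[:,:,::-1])
E
```

```text
time: 1.77
tool_pos: [495.0, 251.6, 147.9]
tcp_rot: [-179.1, 0.3, 112.5]
ft_force: [-0.1, 1.2, -0.5]
finger_gap: 85.7
t 1.77 pos [495.  251.6 147.9] rot [-179.06    0.28  112.53] gap 85.7 F [-0.1  1.2 -0.5] j [ 22.   5.  97.  -0.  79. -91.]
d world [ -4.2   8.4 -87.9] dyaw -0.5
[0.08, 0.01, 0.73, 0.02]
[0.08, 0.01, 0.73, 0.02]
[0.08, 0.01, 0.73, 0.02]
[0.08, 0.01, 0.73, 0.02]
[0.08, 0.01, 0.73, 0.02]
[0.08, 0.01, 0.73, 0.02]
```

View pics/side1.png

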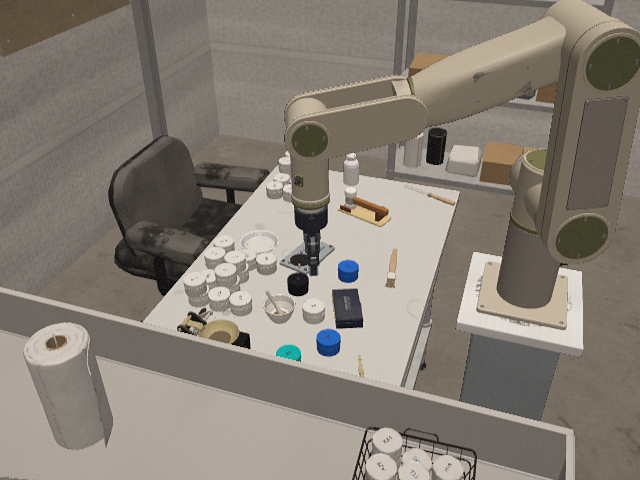

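View pics/top1.png

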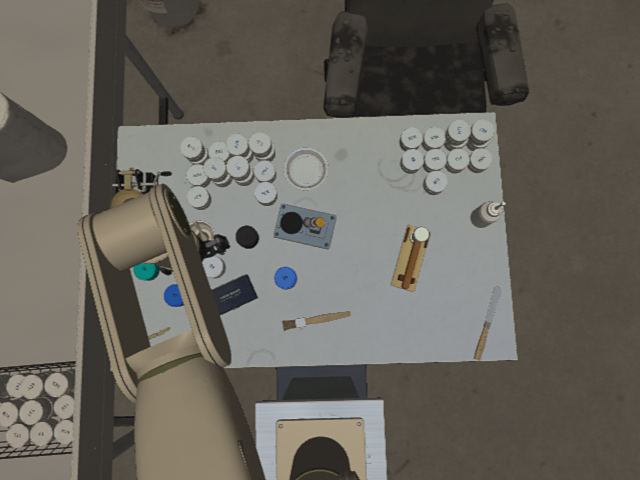

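```bash
python3 - <<'E'
from h import *
p=sense()['tool_pos'];print(p,proj("side",p),proj("top",p))
s=cv2.imread("pics/side1.png")[200:330,260:360];cv2.imwrite("pics/z9.png",cv2.resize(s,None,fx=4.5,fy=4.5,interpolation=cv2.INTER_CUBIC))
E
```

```text
[495.46952338 250.03837109 146.96959404] [312.59323337 267.10941028] [203.60725619 259.6750758 ]
```

View pics/z9.png

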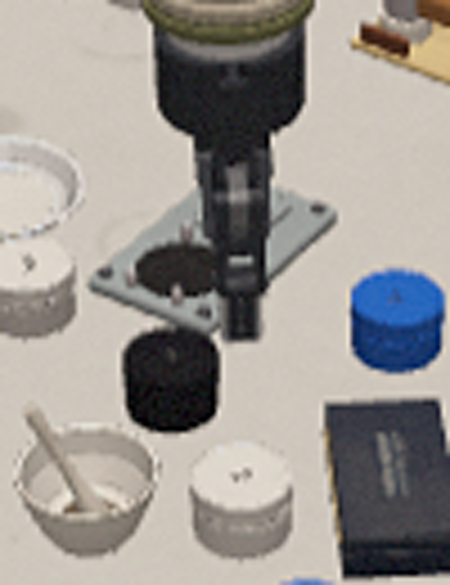

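```bash
python3 -m pendant '[[[0.15,0.02,0.5,0],[0.15,0.02,0.7,0],[0.15,0.02,0.8,0],[0.1,0.02,0.8,0],[0.1,0,0.7,0],[0,0,0.5,0],[0,0,0.2,0],[0,0,0,0],[0,0,0,0],[0,0,0,0]]]' 1; python3 plan.py 490.8 260 5 112 4
```

```text
time: 2.7
tool_pos: [485.6, 266.6, 55.6]
tcp_rot: [-178.8, 0.2, 112.2]
ft_force: [0.9, -0.8, -0.8]
finger_gap: 86.1
t 2.7 pos [485.6 266.6  55.6] rot [-178.81    0.22  112.23] gap 86.1 F [ 0.9 -0.8 -0.8] j [ 24.  11. 101.  -0.  70. -89.]
d world [  5.2  -6.6 -50.6] dyaw -0.2
[-0.1, 0.04, 0.63, 0.01]
[-0.1, 0.04, 0.63, 0.01]
[-0.1, 0.04, 0.63, 0.01]
[-0.1, 0.04, 0.63, 0.01]
```

```bash
python3 -m pendant '[[[-0.1,0.02,0.5,0],[-0.1,0.02,0.6,0],[-0.1,0.02,0.5,0],[-0.05,0.02,0.4,0],[0,0.02,0.1,0],[0,0,0,0],[0,0,0,0],[0,0,0,0],[0,0,0,0],[0,0,0,0]]]' 1; python3 plan.py 490.8 260 5 112 4;  python3 - <<'E'
from h import *
s=snapshot("side"); s=s[200:330,260:360];cv2.imwrite("pics/z10.png",cv2.resize(s[:,:,::-1],None,fx=4.5,fy=4.5,interpolation=cv2.INTER_CUBIC))
E
```

```text
time: 3.53
tool_pos: [492.0, 259.9, 11.4]
tcp_rot: [-179.0, 0.2, 112.1]
ft_force: [-1.6, -0.3, 0.1]
finger_gap: 85.6
t 3.53 pos [492.  259.9  11.4] rot [-179.04    0.22  112.15] gap 85.6 F [-1.6 -0.3  0.1] j [ 23.  14. 102.  -0.  65. -89.]
d world [-1.2  0.1 -6.4] dyaw -0.1
[0.01, -0.01, 0.08, 0.01]
[0.01, -0.01, 0.08, 0.01]
[0.01, -0.01, 0.08, 0.01]
[0.01, -0.01, 0.08, 0.01]
```

View pics/z10.png

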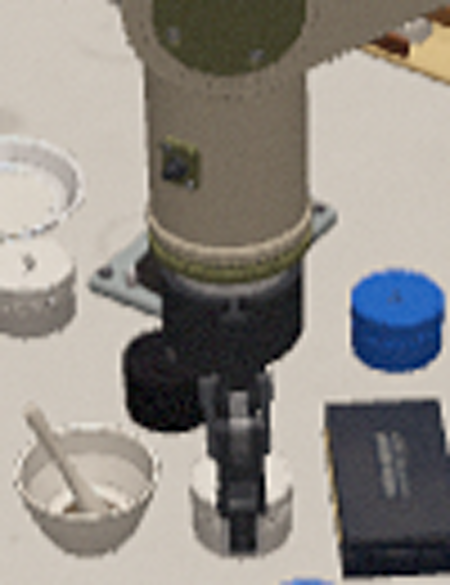

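```bash
python3 -m pendant '[[[0.03,0,0.25,0],[0,0,0.12,0],[0,0,0,0],[0,0,0,0],[0,0,0,0],[0,0,0,0],[0,0,0,0],[0,0,0,0],[0,0,0,0],[0,0,0,0]]]' -1 40; python3 plan.py 490.8 260 120 -14.5 1
```

```text
time: 4.42
tool_pos: [492.9, 261.2, 5.0]
tcp_rot: [-179.2, 0.2, 112.2]
ft_force: [1.1, 0.2, 1.0]
finger_gap: 53.3
t 4.42 pos [492.9 261.2   5. ] rot [-179.22    0.22  112.16] gap 53.3 F [1.1 0.2 1. ] j [ 23.  15. 102.  -0.  64. -89.]
d world [ -2.1  -1.2 115. ] dyaw -126.7
[-0.04, -0.2, -5.75, 27.63]
```

```bash
python3 -m pendant '[[[0,0,-0.4,0],[0,0,-0.7,0],[0,0,-0.9,0],[0,0,-1,0.5],[0,0,-1,1],[0,0,-0.9,1],[0,0,-0.7,1],[0,0,-0.3,1],[0,0,0,1],[0,0,0,1]]]' -1 40; python3 plan.py 600.7 57.3 110 -14.5 22;  python3 - <<'E'
from h import *
s=snapshot("side"); s=s[180:330,240:380];cv2.imwrite("pics/z11.png",cv2.resize(s[:,:,::-1],None,fx=4,fy=4,interpolation=cv2.INTER_CUBIC))
E
```

```text
time: 5.25
tool_pos: [491.8, 261.4, 130.9]
tcp_rot: [-179.2, 0.7, 81.2]
ft_force: [0.5, -0.3, -0.5]
finger_gap: 53.3
t 5.25 pos [491.8 261.4 130.9] rot [-179.22    0.73   81.21] gap 53.3 F [ 0.5 -0.3 -0.5] j [ 23.   6.  98.  -0.  77. -58.]
d world [ 108.9 -204.1  -20.9] dyaw -95.7
[-0.42, 0.32, 0.05, 0.95]
[-0.39, 0.35, 0.05, 0.95]
[-0.37, 0.38, 0.05, 0.95]
[-0.34, 0.4, 0.05, 0.95]
[-0.31, 0.43, 0.05, 0.95]
[-0.27, 0.45, 0.04, 0.95]
[-0.24, 0.47, 0.04, 0.95]
[-0.2, 0.49, 0.04, 0.95]
[-0.16, 0.5, 0.04, 0.95]
[-0.13, 0.51, 0.04, 0.95]
[-0.09, 0.52, 0.04, 0.95]
[-0.05, 0.52, 0.04, 0.95]
[-0.01, 0.53, 0.04, 0.95]
[0.03, 0.53, 0.04, 0.95]
[0.07, 0.52, 0.04, 0.95]
[0.11, 0.51, 0.04, 0.95]
[0.15, 0.5, 0.04, 0.95]
[0.19, 0.49, 0.04, 0.95]
[0.22, 0.48, 0.04, 0.95]
[0.26, 0.46, 0.04, 0.95]
[0.29, 0.44, 0.04, 0.95]
[0.33, 0.41, 0.04, 0.95]
```

View pics/z11.png

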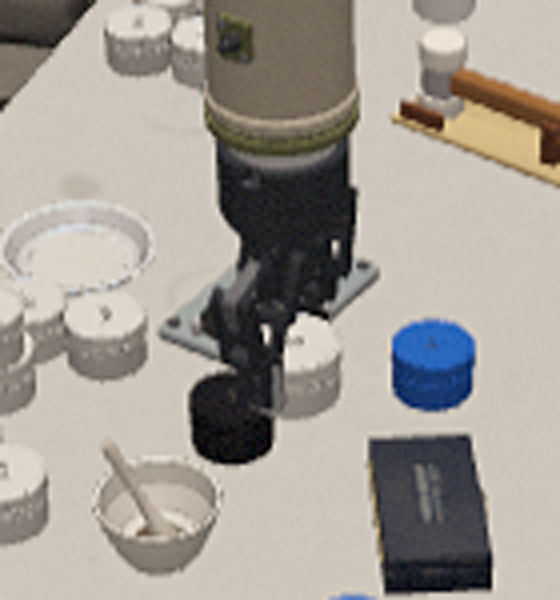

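```bash
python3 -m pendant '[[[-0.4,0.3,0,1],[-0.4,0.35,0,1],[-0.4,0.4,0,1],[-0.35,0.4,0,1],[-0.3,0.45,0,1],[-0.3,0.45,0,1],[-0.25,0.5,0,1],[-0.2,0.5,0,1],[-0.15,0.5,0,1],[-0.1,0.5,0,1]]]' -1 40; python3 plan.py 600.7 57.3 110 -14.5 10
```

```text
time: 6.13
tool_pos: [538.9, 163.7, 133.0]
tcp_rot: [-179.9, 1.2, 34.4]
ft_force: [0.2, 0.2, -1.0]
finger_gap: 53.8
t 6.13 pos [538.9 163.7 133. ] rot [-179.89    1.19   34.4 ] gap 53.8 F [ 0.2  0.2 -1. ] j [ 12.   7.  96.  -0.  78. -22.]
d world [  61.8 -106.4  -23. ] dyaw -48.9
[-0.04, 0.61, 0.11, 1.07]
[0.01, 0.62, 0.11, 1.07]
[0.06, 0.61, 0.11, 1.07]
[0.11, 0.61, 0.11, 1.07]
[0.16, 0.59, 0.11, 1.07]
[0.21, 0.58, 0.11, 1.07]
[0.26, 0.56, 0.11, 1.07]
[0.31, 0.53, 0.11, 1.07]
[0.35, 0.5, 0.11, 1.07]
[0.4, 0.47, 0.11, 1.07]
```

```bash
python3 -m pendant '[[[-0.05,0.6,0.1,1],[0,0.6,0.1,1],[0.05,0.6,0.1,1],[0.1,0.6,0.1,1],[0.15,0.6,0.1,1],[0.2,0.6,0.1,1],[0.25,0.5,0.1,1],[0.25,0.4,0.1,1],[0.2,0.3,0.1,1],[0.1,0.15,0.1,1]]]' -1 40; python3 plan.py 600.7 57.3 70 -14.5 6
```

```text
time: 6.97
tool_pos: [591.8, 66.8, 113.0]
tcp_rot: [179.1, 1.1, -12.6]
ft_force: [-0.4, 0.2, -0.3]
finger_gap: 53.4
t 6.97 pos [591.8  66.8 113. ] rot [179.12   1.11 -12.56] gap 53.4 F [-0.4  0.2 -0.3] j [ 2. 13. 92. -1. 77. 15.]
d world [  8.9  -9.5 -43. ] dyaw -1.9
[0.1, 0.06, 0.36, 0.07]
[0.1, 0.06, 0.36, 0.07]
[0.1, 0.05, 0.36, 0.07]
[0.1, 0.05, 0.36, 0.07]
[0.1, 0.05, 0.36, 0.07]
[0.1, 0.05, 0.36, 0.07]
```

```bash
python3 -m pendant '[[[0.15,0.08,0.4,0.2],[0.15,0.08,0.4,0.1],[0.1,0.05,0.4,0],[0.05,0.05,0.4,0],[0,0,0.3,0],[0,0,0.1,0],[0,0,0,0],[0,0,0,0],[0,0,0,0],[0,0,0,0]]]' -1 40; python3 plan.py 600.7 57.3 17 -14.5 6;  python3 - <<'E'
from h import *
s=snapshot("side");cv2.imwrite("pics/side2.png",s[:,:,::-1]); s=s[190:290,270:370];cv2.imwrite("pics/z12.png",cv2.resize(s[:,:,::-1],None,fx=6,fy=6,interpolation=cv2.INTER_CUBIC))
s=snapshot("top");cv2.imwrite("pics/top2.png",s[:,:,::-1]); s=s[180:260,250:350];cv2.imwrite("pics/z13.png",cv2.resize(s[:,:,::-1],None,fx=7,fy=7,interpolation=cv2.INTER_CUBIC))
E
```

```text
time: 7.8
tool_pos: [596.6, 58.9, 66.6]
tcp_rot: [179.0, 1.4, -13.3]
ft_force: [-0.4, -0.0, -0.6]
finger_gap: 53.2
t 7.8 pos [596.6  58.9  66.6] rot [179.04   1.39 -13.34] gap 53.2 F [-0.4 -0.  -0.6] j [ 1. 17. 93. -1. 72. 15.]
d world [  4.1  -1.6 -49.6] dyaw -1.2
[0.05, -0.0, 0.41, 0.04]
[0.05, -0.0, 0.41, 0.04]
[0.05, -0.0, 0.41, 0.04]
[0.05, -0.0, 0.41, 0.04]
[0.05, -0.0, 0.41, 0.04]
[0.05, -0.0, 0.41, 0.04]
```

View pics/z12.png

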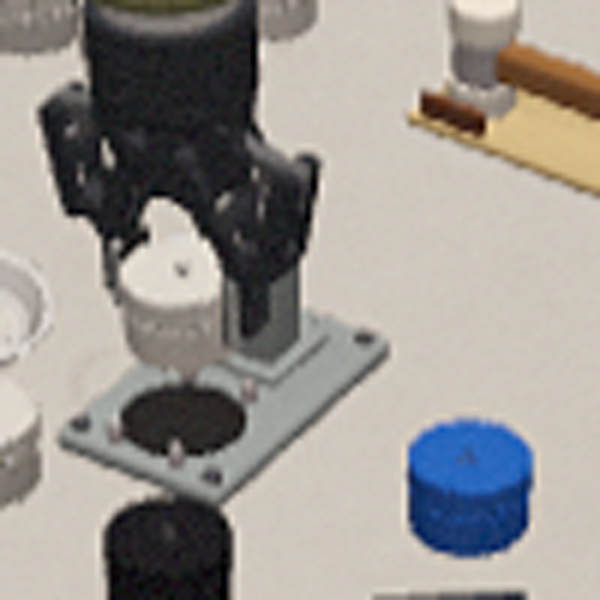

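View pics/z13.png

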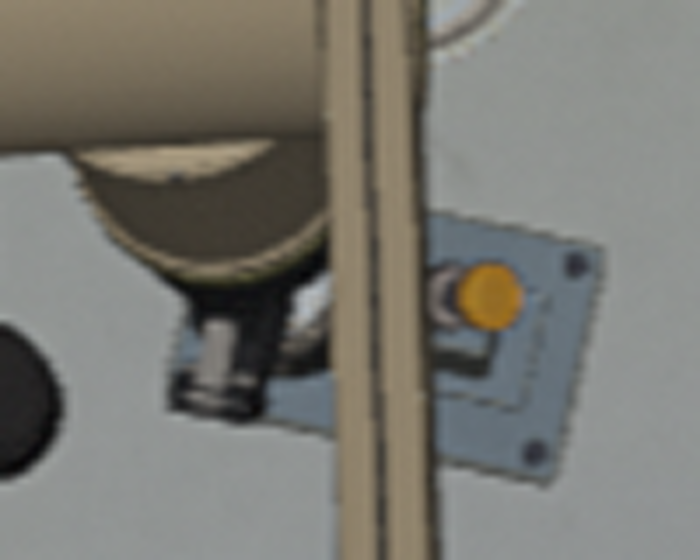

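```bash
cat > tinp.py <<'E'
from h import *
def ext(c,zb,D=57):
    a=np.linspace(0,2*np.pi,181)
    b=np.array([proj("side",(c[0]+D/2*np.cos(t),c[1]+D/2*np.sin(t),zb)) for t in a]); t_=np.array([proj("side",(c[0]+D/2*np.cos(t),c[1]+D/2*np.sin(t),zb+38)) for t in a])
    return "bottom lowest v %.1f  top left u %.1f right u %.1f  top-min v %.1f"%(b[:,1].max(),t_[:,0].min(),t_[:,0].max(),t_[:,1].min())
E
python3 - <<'E'
from tinp import *
# calibrate on original
print("orig pred",ext((490.8,260),0)); print("orig meas bottom v",285+272/7,"left",255+330/7,"right",255+491/7,"topmin",285+93/7)
s=sense()['tool_pos']; y=np.radians(-13.3); ty=np.array([np.sin(y),-np.cos(y)])
for o in(-4,-2,0,2): print(o,ext(s[:2]+o*ty,s[2]-5))
print("meas bottom",190+375/6,"left",270+117/6,"right>",270+222/6,"topmin",190+222/6)
E
```

```text
orig pred bottom lowest v 324.5  top left u 301.8 right u 324.9  top-min v 297.7
orig meas bottom v 323.85714285714283 left 302.14285714285717 right 325.1428571428571 topmin 298.2857142857143
-4 bottom lowest v 252.0  top left u 289.6 right u 310.6  top-min v 228.7
-2 bottom lowest v 251.6  top left u 290.0 right u 311.0  top-min v 228.3
0 bottom lowest v 251.3  top left u 290.4 right u 311.4  top-min v 228.0
2 bottom lowest v 250.9  top left u 290.8 right u 311.8  top-min v 227.7
meas bottom 252.5 left 289.5 right> 307.0 topmin 227.0
```

```bash
python3 -m pendant '[[[0.1,0.05,0.3,0.1],[0.1,0.05,0.4,0.1],[0.08,0.03,0.3,0.05],[0.05,0.02,0.2,0.02],[0.03,0,0.1,0],[0,0,0.05,0],[0,0,0,0],[0,0,0,0],[0,0,0,0],[0,0,0,0]]]' -1 40; python3 plan.py 600.1 54.7 17 -14.5 4
```

```text
time: 8.73
tool_pos: [603.3, 53.2, 36.9]
tcp_rot: [179.0, 1.3, -14.7]
ft_force: [0.6, 0.0, -0.8]
finger_gap: 53.5
t 8.73 pos [603.3  53.2  36.9] rot [179.02   1.32 -14.73] gap 53.5 F [ 0.6  0.  -0.8] j [ 1. 20. 92. -1. 70. 16.]
d world [ -3.2   1.5 -19.9] dyaw 0.2
[-0.04, -0.01, 0.25, -0.01]
[-0.04, -0.01, 0.25, -0.01]
[-0.04, -0.01, 0.25, -0.01]
[-0.04, -0.01, 0.25, -0.01]
```

```bash
python3 -m pendant '[[[-0.1,-0.02,0,0],[-0.06,-0.02,0,0],[0,0,0,0],[0,0,0,0],[0,0,0,0],[0,0,0,0],[0,0,0,0],[0,0,0,0],[0,0,0,0],[0,0,0,0]]]' -1 40; python3 plan.py 600.1 54.7 17 -14.5 4; python3 - <<'E'
from tinp import *
s=snapshot("side");cv2.imwrite("pics/side3.png",s[:,:,::-1]); s=s[210:280,280:340];cv2.imwrite("pics/z14.png",cv2.resize(s[:,:,::-1],None,fx=8,fy=8,interpolation=cv2.INTER_CUBIC))
s=sense()['tool_pos'];print(ext(s[:2]+np.array([.6,2.6]),s[2]-5))
E
```

```text
time: 9.57
tool_pos: [600.9, 55.2, 38.3]
tcp_rot: [179.1, 1.2, -14.7]
ft_force: [-0.7, -0.1, -0.5]
finger_gap: 53.4
t 9.57 pos [600.9  55.2  38.3] rot [179.05   1.19 -14.71] gap 53.4 F [-0.7 -0.1 -0.5] j [ 1. 19. 93. -1. 69. 16.]
d world [ -0.8  -0.5 -21.3] dyaw 0.2
[-0.0, 0.0, 0.27, -0.01]
[-0.0, 0.0, 0.27, -0.01]
[-0.0, 0.0, 0.27, -0.01]
[-0.0, 0.0, 0.27, -0.01]
bottom lowest v 259.2  top left u 289.3 right u 310.1  top-min v 236.1
```

View pics/z14.png

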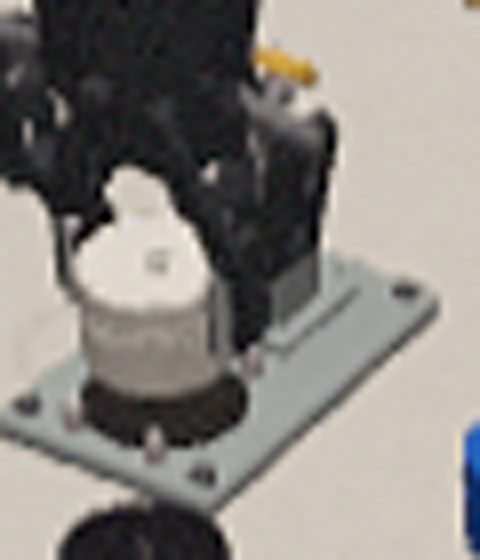

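```bash
python3 -m pendant '[[[0,0.0,0.2,0],[0,0,0.25,0],[0,0,0.25,0],[0,0,0.2,0],[0,0,0.1,0],[0,0,0.05,0],[0,0,0,0],[0,0,0,0],[0,0,0,0],[0,0,0,0]]]' -1 40; python3 plan.py 600.1 54.7 17 -14.5 4; python3 - <<'E'
from tinp import *
s=snapshot("side");cv2.imwrite("pics/side4.png",s[:,:,::-1]); s=s[210:280,280:340];cv2.imwrite("pics/z15.png",cv2.resize(s[:,:,::-1],None,fx=8,fy=8,interpolation=cv2.INTER_CUBIC))
E
```

```text
time: 10.45
tool_pos: [601.2, 54.8, 17.7]
tcp_rot: [179.1, 1.1, -14.7]
ft_force: [-0.4, -0.4, 2.8]
finger_gap: 53.4
t 10.45 pos [601.2  54.8  17.7] rot [179.05   1.14 -14.71] gap 53.4 F [-0.4 -0.4  2.8] j [ 1. 21. 93. -1. 67. 16.]
d world [-1.1 -0.1 -0.7] dyaw 0.2
[-0.01, 0.0, 0.01, -0.01]
[-0.01, 0.0, 0.01, -0.01]
[-0.01, 0.0, 0.01, -0.01]
[-0.01, 0.0, 0.01, -0.01]
```

View pics/z15.png

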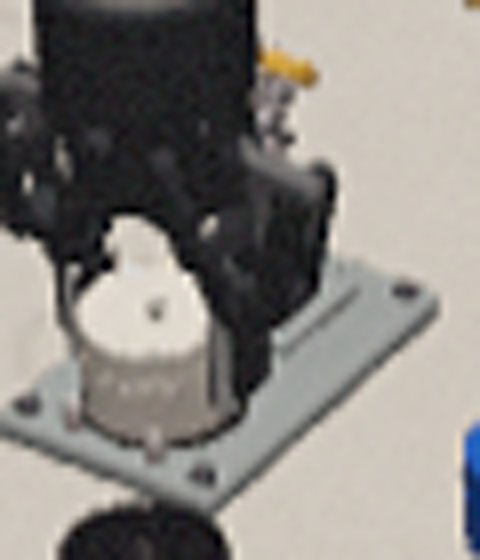

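```bash
python3 -m pendant '[[[0,0,0,0],[0,0,0,0],[0,0,0,0],[0,0,0,0],[0,0,0,0],[0,0,0,0],[0,0,-0.3,0],[0,0,-0.6,0],[0,0,-0.8,0],[0,0,-0.9,0]]]' 0.8 40; python3 plan.py 500 -248 140 72 30
```

```text
time: 11.33
tool_pos: [598.1, 55.3, 67.1]
tcp_rot: [178.9, 1.7, -14.7]
ft_force: [0.1, -0.2, -0.9]
finger_gap: 76.5
t 11.33 pos [598.1  55.3  67.1] rot [178.9    1.7  -14.72] gap 76.5 F [ 0.1 -0.2 -0.9] j [ 1. 17. 92. -1. 73. 16.]
d world [ -98.1 -303.3   72.9] dyaw 86.7
[-0.03, 0.53, -0.11, -0.63]
[-0.06, 0.53, -0.11, -0.63]
[-0.09, 0.53, -0.11, -0.63]
[-0.11, 0.52, -0.11, -0.63]
[-0.14, 0.52, -0.11, -0.63]
[-0.16, 0.51, -0.11, -0.63]
[-0.19, 0.5, -0.11, -0.63]
[-0.21, 0.49, -0.11, -0.63]
[-0.24, 0.48, -0.11, -0.63]
[-0.26, 0.47, -0.1, -0.63]
[-0.29, 0.45, -0.1, -0.63]
[-0.31, 0.44, -0.1, -0.63]
[-0.33, 0.42, -0.1, -0.63]
[-0.35, 0.4, -0.1, -0.63]
[-0.37, 0.39, -0.1, -0.63]
[-0.39, 0.37, -0.1, -0.63]
[-0.41, 0.35, -0.1, -0.63]
[-0.42, 0.33, -0.1, -0.63]
[-0.44, 0.3, -0.1, -0.63]
[-0.45, 0.28, -0.1, -0.63]
[-0.47, 0.26, -0.1, -0.63]
[-0.48, 0.24, -0.1, -0.63]
[-0.49, 0.21, -0.1, -0.63]
[-0.5, 0.19, -0.1, -0.63]
[-0.51, 0.16, -0.1, -0.63]
[-0.52, 0.14, -0.1, -0.63]
[-0.52, 0.11, -0.1, -0.63]
[-0.53, 0.08, -0.1, -0.63]
[-0.53, 0.06, -0.1, -0.63]
[-0.53, 0.03, -0.11, -0.63]
```

```bash
python3 -m pendant '[[[0,0,-1,-0.5],[0,0,-1,-0.7],[0,0,-1,-0.7],[0,0,-1,-0.7],[-0.1,0.2,-1,-0.7],[-0.15,0.5,-0.7,-0.7],[-0.2,0.8,-0.3,-0.7],[-0.3,1,0,-0.7],[-0.35,1,0,-0.7],[-0.4,1,0,-0.7]]]' 0.2 40; python3 plan.py 501 -248.4 130 72 13; python3 - <<'E'
from tinp import *
s=snapshot("side");cv2.imwrite("pics/side5.png",s[:,:,::-1]); s=s[180:280,280:400];cv2.imwrite("pics/z16.png",cv2.resize(s[:,:,::-1],None,fx=6,fy=6,interpolation=cv2.INTER_CUBIC))
E
```

```text
time: 12.17
tool_pos: [589.5, -34.8, 215.8]
tcp_rot: [179.6, 0.9, 18.2]
ft_force: [0.3, -0.6, -0.0]
finger_gap: 50.9
t 12.17 pos [589.5 -34.8 215.8] rot [179.64   0.85  18.22] gap 50.9 F [ 0.3 -0.6 -0. ] j [ -8.   7.  87.  -1.  86. -26.]
d world [ -88.5 -213.6  -85.8] dyaw 53.8
[-0.58, 0.67, 0.34, -0.9]
[-0.62, 0.63, 0.34, -0.9]
[-0.67, 0.58, 0.34, -0.9]
[-0.71, 0.53, 0.34, -0.9]
[-0.74, 0.48, 0.34, -0.9]
[-0.78, 0.42, 0.34, -0.9]
[-0.8, 0.37, 0.34, -0.9]
[-0.83, 0.31, 0.34, -0.9]
[-0.85, 0.25, 0.34, -0.9]
[-0.86, 0.18, 0.34, -0.9]
[-0.88, 0.12, 0.34, -0.9]
[-0.88, 0.06, 0.34, -0.9]
[-0.88, -0.01, 0.34, -0.9]
```

View pics/z16.png

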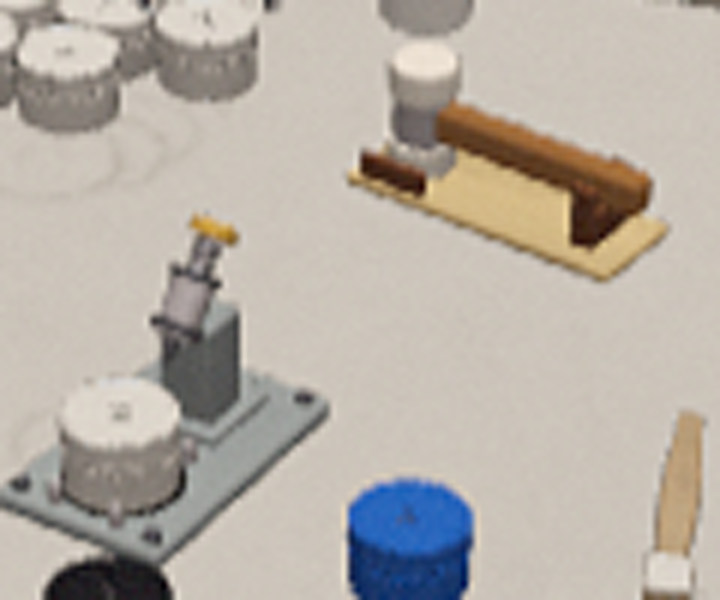

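```bash
python3 - <<'E'
from h import *
z=lambda x,y:(280+(x+.5)/6-.5,180+(y+.5)/6-.5)
print(ray("side",z(425,64),72), "handle end top",ray("side",z(640,172),51),"tin top",ray("side",z(120,410),50))
E
python3 -m pendant '[[[-0.6,0.7,0.2,-0.9],[-0.6,0.6,0.2,-0.9],[-0.7,0.6,0.2,-0.9],[-0.7,0.5,0.2,-0.9],[-0.75,0.5,0.3,-0.9],[-0.8,0.4,0.3,-0.9],[-0.75,0.35,0.3,-0.9],[-0.65,0.25,0.3,-0.9],[-0.5,0.2,0.3,-0.9],[-0.4,0.1,0.3,-0.9]]]' 0 40; python3 plan.py 501 -248.4 100 72 6
```

```text
[ 550.13232167 -258.71418725   72.        ] handle end top [ 425.45177059 -223.66224774   51.        ] tin top [602.54084789  56.65727733  50.        ]
time: 13.05
tool_pos: [531.6, -192.5, 181.0]
tcp_rot: [179.3, 0.8, 61.2]
ft_force: [0.8, -0.7, 0.6]
finger_gap: 42.8
t 13.05 pos [ 531.6 -192.5  181. ] rot [179.27   0.76  61.18] gap 42.8 F [ 0.8 -0.7  0.6] j [-25.   3.  95.  -1.  81. -86.]
d world [-30.6 -55.9 -81. ] dyaw 10.8
[-0.52, -0.01, 0.68, -0.39]
[-0.52, -0.02, 0.68, -0.39]
[-0.52, -0.04, 0.68, -0.39]
[-0.52, -0.06, 0.68, -0.39]
[-0.52, -0.07, 0.68, -0.39]
[-0.52, -0.09, 0.68, -0.39]
```

```bash
python3 -m pendant '[[[-0.5,0,0.5,-0.4],[-0.5,-0.02,0.5,-0.4],[-0.5,-0.04,0.5,-0.4],[-0.4,-0.06,0.5,-0.4],[-0.3,-0.07,0.5,-0.4],[-0.2,-0.05,0.5,-0.3],[-0.1,0,0.3,0],[0,0,0.1,0],[0,0,0,0],[0,0,0,0]]]' 0 40; python3 plan.py 501 -247.8 25 72 6
```

```text
time: 13.88
tool_pos: [507.4, -242.1, 121.5]
tcp_rot: [178.9, 1.0, 72.1]
ft_force: [0.0, 0.3, 0.5]
finger_gap: 42.8
t 13.88 pos [ 507.4 -242.1  121.5] rot [178.86   1.    72.07] gap 42.8 F [0.  0.3 0.5] j [ -30.    5.  100.   -1.   74. -102.]
d world [ -6.4  -5.7 -96.5] dyaw -0.1
[-0.05, -0.05, 0.8, 0.0]
[-0.05, -0.05, 0.8, 0.0]
[-0.05, -0.05, 0.8, 0.0]
[-0.05, -0.05, 0.8, 0.0]
[-0.05, -0.05, 0.8, 0.0]
[-0.05, -0.05, 0.8, 0.0]
```

```bash
python3 -m pendant '[[[-0.1,-0.07,0.4,0],[-0.1,-0.07,0.6,0],[-0.1,-0.06,0.6,0],[-0.05,-0.05,0.5,0],[0,0,0.3,0],[0,0,0.1,0],[0,0,0,0],[0,0,0,0],[0,0,0,0],[0,0,0,0]]]' 0 40; python3 plan.py 501 -247.8 25 72 4; python3 - <<'E'
from tinp import *
s=snapshot("side");cv2.imwrite("pics/side6.png",s[:,:,::-1]); s=s[170:240,330:410];cv2.imwrite("pics/z17.png",cv2.resize(s[:,:,::-1],None,fx=8,fy=8,interpolation=cv2.INTER_CUBIC))
s=snapshot("top");cv2.imwrite("pics/top6.png",s[:,:,::-1]); s=s[210:310,370:470];cv2.imwrite("pics/z18.png",cv2.resize(s[:,:,::-1],None,fx=6,fy=6,interpolation=cv2.INTER_CUBIC))
E
```

```text
time: 14.72
tool_pos: [501.2, -248.0, 66.8]
tcp_rot: [178.8, 1.0, 72.1]
ft_force: [0.9, -0.8, 0.6]
finger_gap: 43.0
t 14.72 pos [ 501.2 -248.    66.8] rot [178.84   0.98  72.06] gap 43.0 F [ 0.9 -0.8  0.6] j [ -31.    8.  102.   -1.   68. -103.]
d world [ -0.2   0.2 -41.8] dyaw -0.1
[0.01, -0.01, 0.52, 0.0]
[0.01, -0.01, 0.52, 0.0]
[0.01, -0.01, 0.52, 0.0]
[0.01, -0.01, 0.52, 0.0]
```

View pics/z17.png

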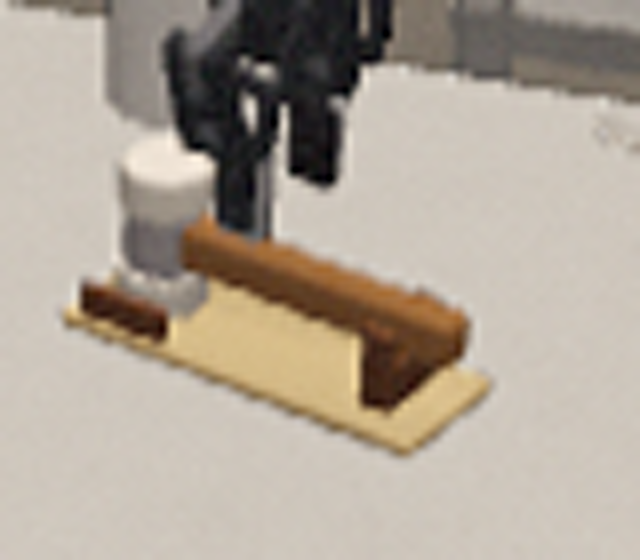

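View pics/z18.png

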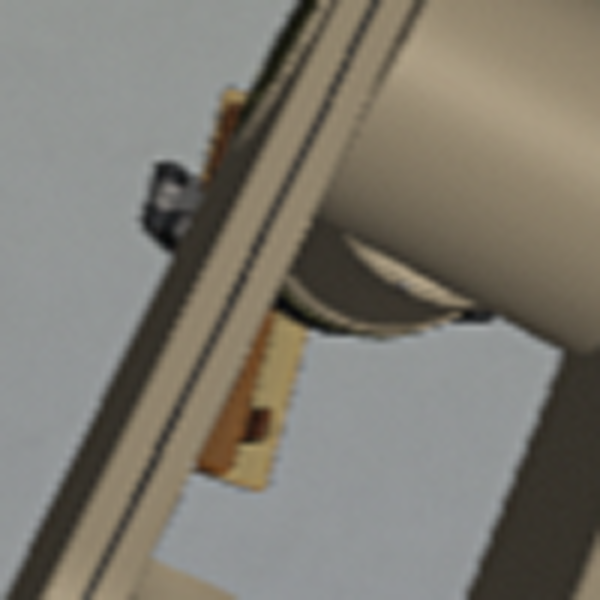

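```bash
python3 -m pendant '[[[0,0,0.4,0],[0,0,0.5,0],[0,0,0.5,0],[0,0,0.4,0],[0,0,0.2,0],[0,0,0.05,0],[0,0,0,0],[0,0,0,0],[0,0,0,0],[0,0,0,0]]]' 0 40; python3 plan.py 501 -247.8 25 72 4
```

```text
time: 15.65
tool_pos: [501.9, -248.9, 21.3]
tcp_rot: [178.8, 1.0, 72.1]
ft_force: [-0.5, 0.6, 0.2]
finger_gap: 42.7
t 15.65 pos [ 501.9 -248.9   21.3] rot [178.84   0.98  72.07] gap 42.7 F [-0.5  0.6  0.2] j [ -31.   12.  103.   -1.   63. -103.]
d world [-0.9  1.1  3.7] dyaw -0.1
[0.01, -0.01, -0.05, 0.0]
[0.01, -0.01, -0.05, 0.0]
[0.01, -0.01, -0.05, 0.0]
[0.01, -0.01, -0.05, 0.0]
```

```bash
python3 -m pendant '[[[0,-0.02,-0.15,0],[0,0,-0.02,0],[0,0,0,0],[0,0,0,0],[0,0,0,0],[0,0,0,0],[0,0,0,0],[0,0,0,0],[0,0,-0.3,0],[0,0,-0.5,0]]]' -1 20; python3 plan.py 501 -247.8 25 72 1; python3 -m pendant '[[[0,0,-0.8,0],[0,0,-1,0],[0,0,-1,0],[0,0,-1,0],[0,0,-1,0],[0,0,-1,0],[0,0,-0.5,0],[0,0,0,0],[0,0,0,0],[0,0,0,0]]]' -1 20; python3 plan.py 501 -247.8 25 72 1;python3 - <<'E'
from tinp import *
s=snapshot("side");cv2.imwrite("pics/side7.png",s[:,:,::-1]); s=s[130:250,320:440];cv2.imwrite("pics/z19.png",cv2.resize(s[:,:,::-1],None,fx=5,fy=5,interpolation=cv2.INTER_CUBIC))
E
```

```text
time: 16.48
tool_pos: [499.4, -247.3, 39.9]
tcp_rot: [179.1, 0.9, 72.1]
ft_force: [0.0, 0.5, -2.9]
finger_gap: 17.3
t 16.48 pos [ 499.4 -247.3   39.9] rot [179.07   0.93  72.07] gap 17.3 F [ 0.   0.5 -2.9] j [ -31.   10.  103.   -1.   65. -103.]
d world [  1.6  -0.5 -14.9] dyaw -0.1
[0.01, 0.07, 0.75, 0.02]
time: 17.32
tool_pos: [498.1, -244.5, 179.6]
tcp_rot: [178.8, 1.0, 72.1]
ft_force: [-0.3, -1.2, -2.4]
finger_gap: 17.5
t 17.32 pos [ 498.1 -244.5  179.6] rot [178.82   0.99  72.08] gap 17.5 F [-0.3 -1.2 -2.4] j [ -31.    1.   98.   -1.   80. -103.]
d world [   2.9   -3.3 -154.6] dyaw -0.1
[0.02, 0.03, 7.73, 0.02]
```

View pics/z19.png

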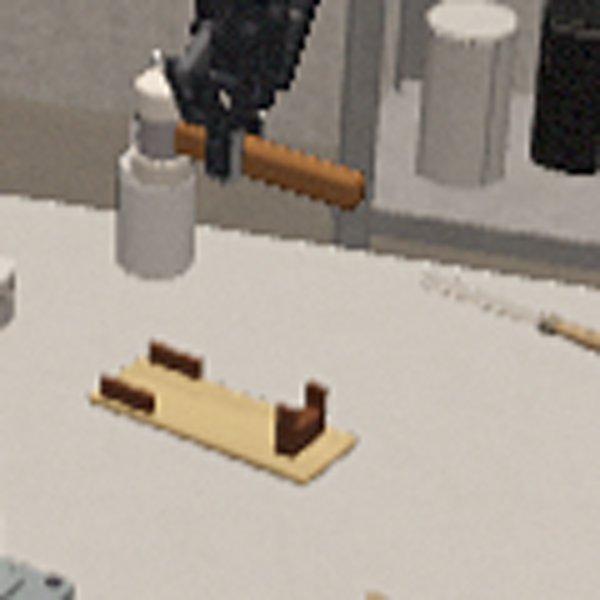

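```bash
python3 - <<'E'
from h import *
def z5(p,z): return ray("top",((p[0]+.5)/8-.5+375,(p[1]+.5)/8-.5+222),z)[:2]
L=z5((210,443),44);R=z5((303,468),44);m=(L+R)/2;print(L,R,m,np.linalg.norm(L-R))
u=np.array([np.cos(np.radians(-18.2)),np.sin(np.radians(-18.2))])
for rg in ((501.1,-248.4),): print("rel",u@(m-rg), np.array([-u[1],u[0]])@(m-rg))
s=cv2.imread("pics/side7.png");
def zz(x,y): return (320+(x+.5)/5-.5,130+(y+.5)/5-.5)
print("side prong tops",ray("side",zz(317,385),44),ray("side",zz(290,405),44))
# mallet pitch: handle ends vs level
s=sense();p=s['tool_pos'];g=np.array([p[0],p[1],p[2]+15]);ux=np.array([*u,0])
print("head",proj("side",g+52*ux),"hend",proj("side",g-86*ux),"meas head",zz(155,125),"end",zz(362,185))
E
```

```text
[ 448.52335882 -214.14453837] [ 439.93528923 -242.33463456] [ 444.22932403 -228.23958647] 29.46924604002739
rel -60.322353844064935 1.3891314568369508
side prong tops [ 439.60459809 -241.20281069   44.        ] [ 449.48961572 -213.08437193   44.        ]
head [352.57933305 154.9452443 ] hend [391.72073932 167.83642757] meas head (350.6, 154.6) end (392.0, 166.6)
```

```bash
python3 -m pendant '[[[0,-0.6,0.2,0],[0,-0.9,0.3,0],[0,-1,0.3,0],[0,-1,0.4,0],[0,-1,0.6,0],[0,-1,0.6,0],[0,-0.7,0.7,0],[0,-0.4,0.7,0],[0,-0.1,0.5,0],[0,0,0.2,0]]]' -1 20; python3 plan.py 364.5 -201.5 55 72 4
```

```text
time: 18.2
tool_pos: [358.5, -198.0, 69.0]
tcp_rot: [-180.0, 0.6, 72.1]
ft_force: [0.5, -0.3, -2.7]
finger_gap: 17.8
t 18.2 pos [ 358.5 -198.    69. ] rot [-179.99    0.64   72.1 ] gap 17.8 F [ 0.5 -0.3 -2.7] j [ -36.  -15.  124.   -1.   71. -107.]
d world [  6.   -3.5 -14. ] dyaw -0.1
[-0.02, 0.08, 0.18, 0.01]
[-0.02, 0.08, 0.18, 0.01]
[-0.02, 0.08, 0.18, 0.01]
[-0.02, 0.08, 0.18, 0.01]
```

```bash
python3 -m pendant '[[[-0.02,0.1,0.2,0],[-0.02,0.1,0.2,0],[0,0.05,0.2,0],[0,0,0.1,0],[0,0,0,0],[0,0,0,0],[0,0,0,0],[0,0,0,0],[0,0,0,0],[0,0,0,0]]]' -1 20; python3 plan.py 364.5 -201.5 55 72 1; python3 - <<'E'
from tinp import *
s=snapshot("side");cv2.imwrite("pics/side8.png",s[:,:,::-1]); s=s[150:270,320:460];cv2.imwrite("pics/z20.png",cv2.resize(s[:,:,::-1],None,fx=5,fy=5,interpolation=cv2.INTER_CUBIC))
s=snapshot("top");cv2.imwrite("pics/top8.png",s[:,:,::-1]); s=s[230:350,340:480];cv2.imwrite("pics/z21.png",cv2.resize(s[:,:,::-1],None,fx=5,fy=5,interpolation=cv2.INTER_CUBIC))
E
```

```text
time: 19.03
tool_pos: [366.6, -202.1, 54.6]
tcp_rot: [179.9, 0.6, 72.1]
ft_force: [-0.7, 0.6, -2.1]
finger_gap: 17.7
t 19.03 pos [ 366.6 -202.1   54.6] rot [179.93   0.65  72.14] gap 17.7 F [-0.7  0.6 -2.1] j [ -35.  -12.  124.   -1.   68. -107.]
d world [-2.1  0.6  0.4] dyaw -0.1
[-0.01, -0.11, -0.02, 0.03]
```

View pics/z20.png

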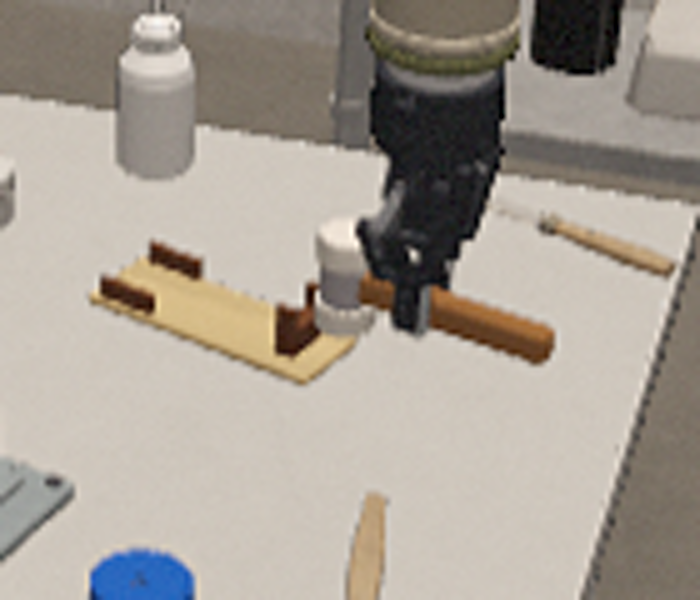

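View pics/z21.png

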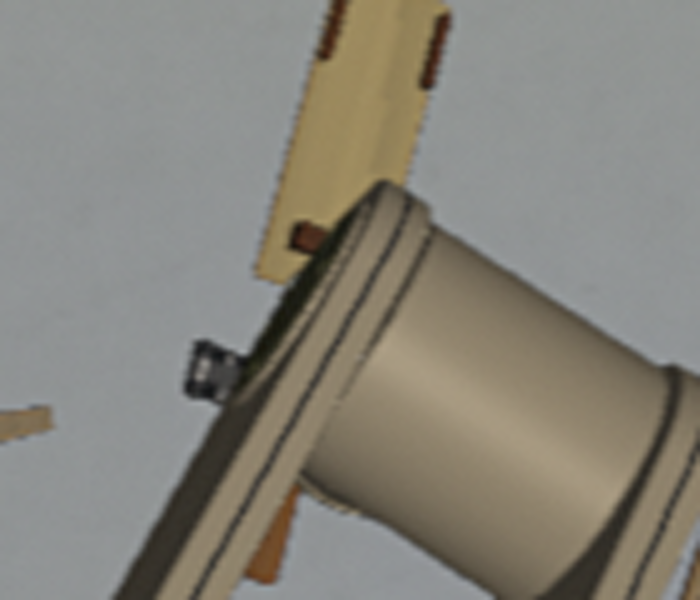

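```bash
python3 -m pendant '[[[0,0.12,0,0],[0,0.12,0,0],[0,0.12,0,0],[0,0.12,0,0],[0,0.12,-0.1,0],[0,0.12,-0.15,0],[0,0.12,-0.15,0],[0,0.12,-0.15,0],[0,0.1,-0.15,0],[0,0.1,-0.15,0]]]' -1 20; python3 plan.py 364.5 -201.5 55 72 1; python3 - <<'E'
from tinp import *
s=snapshot("side");cv2.imwrite("pics/side9.png",s[:,:,::-1]); s=s[150:270,320:460];cv2.imwrite("pics/z22.png",cv2.resize(s[:,:,::-1],None,fx=5,fy=5,interpolation=cv2.INTER_CUBIC))
E
```

```text
time: 19.97
tool_pos: [386.9, -208.4, 70.6]
tcp_rot: [-179.5, 0.6, 72.1]
ft_force: [-3.0, -0.4, -3.0]
finger_gap: 17.6
t 19.97 pos [ 386.9 -208.4   70.6] rot [-179.54    0.63   72.13] gap 17.6 F [-3.  -0.4 -3. ] j [ -34.   -9.  119.   -1.   70. -106.]
d world [-22.4   6.9 -15.6] dyaw -0.1
[-0.01, -1.17, 0.79, 0.03]
```

View pics/z22.png

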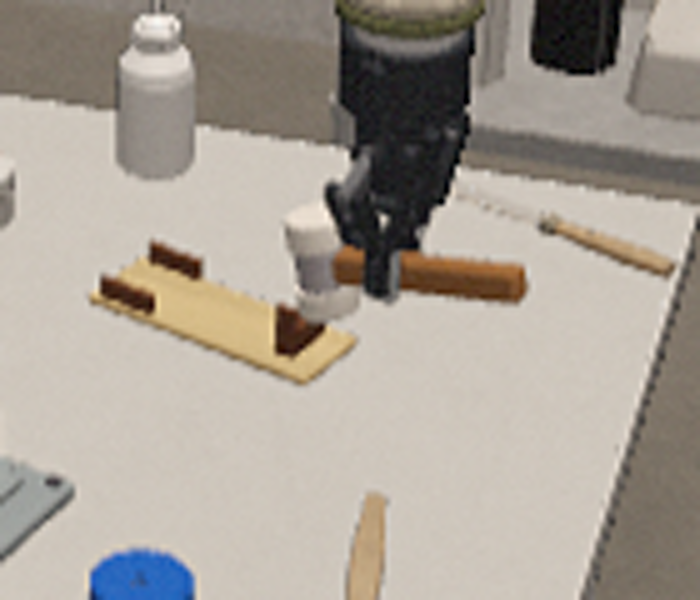

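```bash
python3 -m pendant '[[[0,0.12,-0.1,0],[0,0.12,-0.1,0],[0,0.12,-0.1,0],[0,0.12,-0.1,0],[0,0.12,-0.1,0],[0,0.12,-0.06,0],[0,0.12,-0.06,0],[0,0.1,-0.06,0],[0,0.0,0,0],[0,0,0,0]]]' -1 20; python3 plan.py 364.5 -201.5 55 72 1; python3 - <<'E'
from tinp import *
s=snapshot("side");cv2.imwrite("pics/side10.png",s[:,:,::-1]); s=s[150:230,340:430];cv2.imwrite("pics/z23.png",cv2.resize(s[:,:,::-1],None,fx=7,fy=7,interpolation=cv2.INTER_CUBIC))
E
```

```text
time: 20.85
tool_pos: [410.9, -216.5, 88.9]
tcp_rot: [180.0, 0.7, 72.1]
ft_force: [-0.4, 0.1, -2.6]
finger_gap: 17.8
t 20.85 pos [ 410.9 -216.5   88.9] rot [179.96   0.7   72.13] gap 17.8 F [-0.4  0.1 -2.6] j [ -34.   -7.  115.   -1.   72. -105.]
d world [-46.4  15.  -33.9] dyaw -0.1
[0.02, -2.44, 1.69, 0.03]
```

View pics/z23.png

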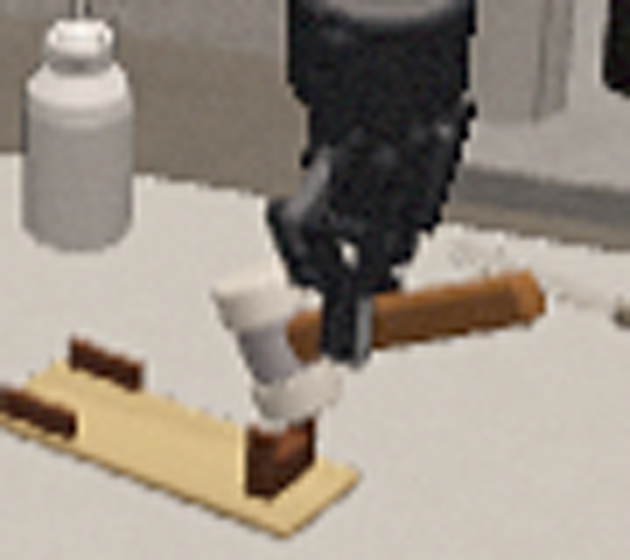

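```bash
cat > pitch.py <<'E'
from plan import *
def mal(g,psi,th):
    u=np.array([np.cos(psi),np.sin(psi),0]);z=np.array([0,0,1.])
    xm=np.cos(th)*u-np.sin(th)*z; zm=np.sin(th)*u+np.cos(th)*z
    return g,xm,zm
def table(off=15.5,d=52,ths=range(20,46,4),psi=None):
    s,R=state();g=s['tool_pos']-R[:,2]*off
    psi=np.radians(s['tcp_rot'][2]-90) if psi is None else psi
    for t in ths:
        _,xm,zm=mal(g,psi,np.radians(t))
        h=g+d*xm
        print(t,"end",proj("side",g-(138-d)*xm).round(1),"topf",proj("side",h+32*zm).round(1),"botf",proj("side",h-32*zm).round(1),"grip",proj("side",g).round(1))
E
python3 - <<'E'
from pitch import *
table()
zz=lambda x,y:(340+(x+.5)/7-.5,150+(y+.5)/7-.5)
print("meas end",zz(533,297),"headtopface",zz(262,287), "botface centre approx",zz(305,398),"handle junction mid",zz(300,335))
E
```

```text
20 end [416.1 194.6] topf [374.7 185.5] botf [379.8 204.8] grip [391.5 195. ]
24 end [415.6 192.7] topf [374.4 186.6] botf [380.7 205.9] grip [391.5 195. ]
28 end [414.9 190.8] topf [374.2 187.8] botf [381.7 206.9] grip [391.5 195. ]
32 end [414.2 188.9] topf [374.1 189. ] botf [382.7 207.8] grip [391.5 195. ]
36 end [413.3 187.1] topf [374.1 190.3] botf [383.8 208.7] grip [391.5 195. ]
40 end [412.3 185.3] topf [374.2 191.5] botf [384.8 209.5] grip [391.5 195. ]
44 end [411.2 183.5] topf [374.3 192.8] botf [386.  210.3] grip [391.5 195. ]
meas end (415.7142857142857, 192.0) headtopface (377.0, 190.57142857142856) botface centre approx (383.14285714285717, 206.42857142857144) handle junction mid (382.42857142857144, 197.42857142857144)
```

```bash
python3 -m pendant '[[[0,-0.3,0,0],[0,-0.4,0,0],[0,-0.4,0,0],[0,-0.3,0,0],[0,-0.1,0.2,0],[0,0,0.3,0],[0,0,0.3,0],[0,0,0.2,0],[0,0,0,0],[0,0,0,0]]]' -1 20; python3 plan.py 383 -207.5 68 72 1
```

```text
time: 21.73
tool_pos: [378.1, -205.7, 65.7]
tcp_rot: [180.0, 0.7, 72.1]
ft_force: [-0.1, -1.2, -2.0]
finger_gap: 17.5
t 21.73 pos [ 378.1 -205.7   65.7] rot [179.97   0.66  72.11] gap 17.5 F [-0.1 -1.2 -2. ] j [ -35.  -11.  121.   -1.   69. -107.]
d world [ 4.9 -1.8  2.3] dyaw -0.1
[-0.01, 0.26, -0.12, 0.02]
```

```bash
python3 -m pendant '[[[0,0.15,0,0],[0,0.2,0,0],[0,0.2,0,0],[0,0.12,-0.1,0],[0,0.12,-0.15,0],[0,0.12,-0.15,0],[0,0.12,-0.15,0],[0,0.12,-0.12,0],[0,0.1,-0.1,0],[0,0,0,0]]]' -1 20; python3 plan.py 383 -207.5 68 72 1;python3 - <<'E'
from pitch import *
s=snapshot("side");cv2.imwrite("pics/side11.png",s[:,:,::-1]); s=s[150:230,340:430];cv2.imwrite("pics/z24.png",cv2.resize(s[:,:,::-1],None,fx=7,fy=7,interpolation=cv2.INTER_CUBIC))
table(ths=range(28,49,4))
E
```

```text
time: 22.57
tool_pos: [403.6, -214.6, 82.5]
tcp_rot: [-179.8, 0.7, 72.1]
ft_force: [-2.4, -0.2, -1.2]
finger_gap: 17.6
t 22.57 pos [ 403.6 -214.6   82.5] rot [-179.8     0.74   72.12] gap 17.6 F [-2.4 -0.2 -1.2] j [ -34.   -8.  116.   -1.   71. -106.]
d world [-20.6   7.1 -14.5] dyaw -0.1
[0.03, -1.09, 0.73, 0.03]
28 end [417.1 193.5] topf [376.3 190.4] botf [383.7 209.4] grip [393.5 197.6]
32 end [416.3 191.6] topf [376.2 191.6] botf [384.7 210.4] grip [393.5 197.6]
36 end [415.4 189.8] topf [376.2 192.8] botf [385.8 211.2] grip [393.5 197.6]
40 end [414.4 188. ] topf [376.2 194.1] botf [386.9 212.1] grip [393.5 197.6]
44 end [413.3 186.2] topf [376.4 195.4] botf [388.  212.8] grip [393.5 197.6]
48 end [412.1 184.5] topf [376.6 196.6] botf [389.1 213.5] grip [393.5 197.6]
```

View pics/z24.png

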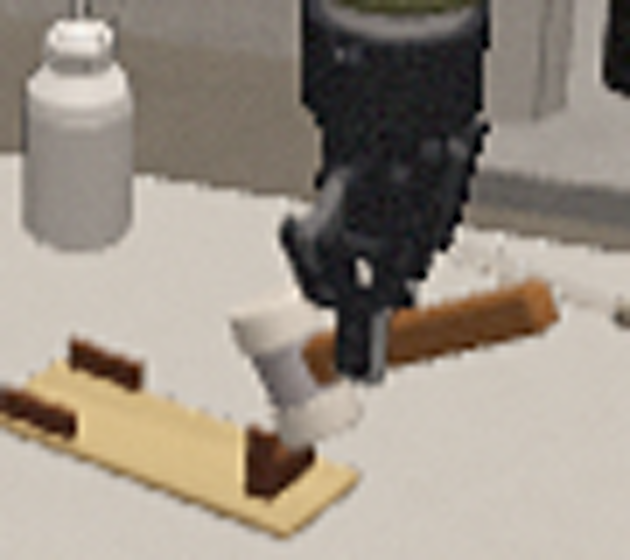

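```bash
python3 -m pendant '[[[0,0.08,0.02,0],[0,0.1,0.02,0],[0,0.1,0.02,0],[0,0.08,0,0],[0,0.05,0,0],[0,0,0,0],[0,0,0,0],[0,0,0,0],[0,0,0,0],[0,0,0,0]]]' -1 20; python3 plan.py 383 -207.5 68 72 1;python3 - <<'E'
from pitch import *
s=snapshot("side");cv2.imwrite("pics/side12.png",s[:,:,::-1]); s=s[160:220,360:430];cv2.imwrite("pics/z25.png",cv2.resize(s[:,:,::-1],None,fx=10,fy=10,interpolation=cv2.INTER_CUBIC))
table(ths=range(28,49,4))
E
```

```text
time: 23.45
tool_pos: [408.3, -216.2, 83.9]
tcp_rot: [-179.4, 0.7, 72.1]
ft_force: [-3.2, -0.1, 0.2]
finger_gap: 17.7
t 23.45 pos [ 408.3 -216.2   83.9] rot [-179.37    0.74   72.13] gap 17.7 F [-3.2 -0.1  0.2] j [ -34.   -7.  115.   -1.   72. -105.]
d world [-25.3   8.7 -15.9] dyaw -0.1
[0.04, -1.33, 0.81, 0.03]
28 end [415.6 192.5] topf [374.9 189.5] botf [382.3 208.5] grip [392.1 196.6]
32 end [414.8 190.6] topf [374.8 190.7] botf [383.3 209.4] grip [392.1 196.6]
36 end [413.9 188.8] topf [374.8 191.9] botf [384.4 210.3] grip [392.1 196.6]
40 end [412.9 187. ] topf [374.9 193.2] botf [385.5 211.1] grip [392.1 196.6]
44 end [411.8 185.2] topf [375.  194.4] botf [386.6 211.9] grip [392.1 196.6]
48 end [410.7 183.5] topf [375.2 195.7] botf [387.8 212.6] grip [392.1 196.6]
```

View pics/z25.png

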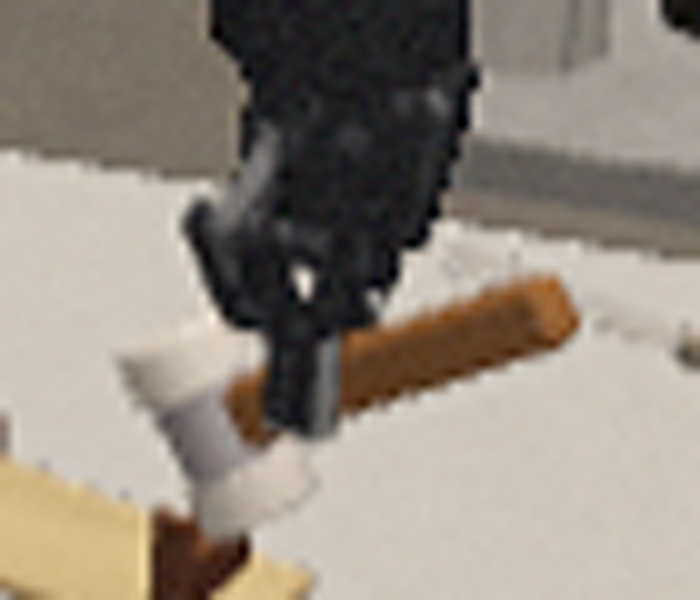

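```bash
python3 -m pendant '[[[0,0.09,0.06,0],[0,0.09,0.06,0],[0,0.09,0.05,0],[0,0.08,0.03,0],[0,0.05,0.02,0],[0,0.02,0,0],[0,0,0,0],[0,0,0,0],[0,0,0,0],[0,0,0,0]]]' -1 20; python3 plan.py 383 -207.5 68 72 1;python3 - <<'E'
from pitch import *
s=snapshot("side");cv2.imwrite("pics/side13.png",s[:,:,::-1]); s=s[160:220,360:430];cv2.imwrite("pics/z26.png",cv2.resize(s[:,:,::-1],None,fx=10,fy=10,interpolation=cv2.INTER_CUBIC))
table(ths=range(32,49,4))
E
```

```text
time: 24.33
tool_pos: [414.6, -218.3, 85.0]
tcp_rot: [-179.0, 0.7, 72.2]
ft_force: [-4.0, -0.3, 1.5]
finger_gap: 17.3
t 24.33 pos [ 414.6 -218.3   85. ] rot [-179.02    0.74   72.16] gap 17.3 F [-4.  -0.3  1.5] j [ -33.   -5.  114.   -1.   72. -105.]
d world [-31.6  10.8 -17. ] dyaw -0.2
[0.04, -1.66, 0.88, 0.04]
32 end [412.8 189.6] topf [372.9 189.6] botf [381.5 208.4] grip [390.2 195.6]
36 end [411.9 187.7] topf [372.9 190.9] botf [382.5 209.3] grip [390.2 195.6]
40 end [410.9 185.9] topf [373.  192.1] botf [383.6 210.1] grip [390.2 195.6]
44 end [409.8 184.2] topf [373.1 193.4] botf [384.7 210.8] grip [390.2 195.6]
48 end [408.6 182.5] topf [373.4 194.7] botf [385.9 211.5] grip [390.2 195.6]
```

View pics/z26.png

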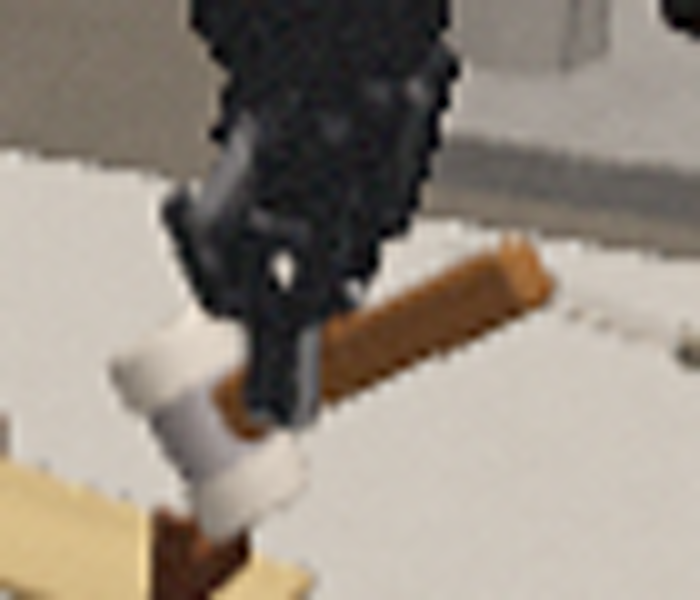

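```bash
python3 -m pendant '[[[0,0,0,0],[0,0,0,0],[0,-0.3,-0.2,0],[0,-0.5,-0.4,0],[0,-0.3,-0.8,0],[0,0,-1,0],[0,0,-1,0],[0,0,-1,0.3],[0,0,-1,0.6],[0,0.5,-1,0.8]]]' -1 120; python3 plan.py 577 -34 232 -14.5 18; python3 - <<'E'
from pitch import *
s=snapshot("side");cv2.imwrite("pics/side14.png",s[:,:,::-1]); s=s[90:210,350:450];cv2.imwrite("pics/z27.png",cv2.resize(s[:,:,::-1],None,fx=5,fy=5,interpolation=cv2.INTER_CUBIC))
E
```

```text
time: 25.22
tool_pos: [401.7, -209.9, 213.0]
tcp_rot: [-178.9, 0.5, 64.3]
ft_force: [0.0, 0.1, -2.0]
finger_gap: 15.7
t 25.22 pos [ 401.7 -209.9  213. ] rot [-178.93    0.52   64.31] gap 15.7 F [ 0.   0.1 -2. ] j [-34. -14. 108.  -1.  87. -98.]
d world [175.3 175.9  19. ] dyaw -78.8
[0.65, 0.23, -0.06, 0.96]
[0.67, 0.18, -0.06, 0.96]
[0.68, 0.12, -0.06, 0.96]
[0.69, 0.07, -0.06, 0.96]
[0.69, 0.02, -0.06, 0.96]
[0.69, -0.03, -0.06, 0.96]
[0.68, -0.09, -0.06, 0.96]
[0.68, -0.14, -0.06, 0.96]
[0.66, -0.19, -0.06, 0.96]
[0.65, -0.24, -0.05, 0.96]
[0.63, -0.29, -0.05, 0.96]
[0.6, -0.34, -0.05, 0.96]
[0.58, -0.38, -0.05, 0.96]
[0.55, -0.42, -0.05, 0.96]
[0.51, -0.46, -0.05, 0.96]
[0.47, -0.5, -0.05, 0.96]
[0.44, -0.54, -0.05, 0.96]
[0.39, -0.57, -0.05, 0.96]
```

View pics/z27.png

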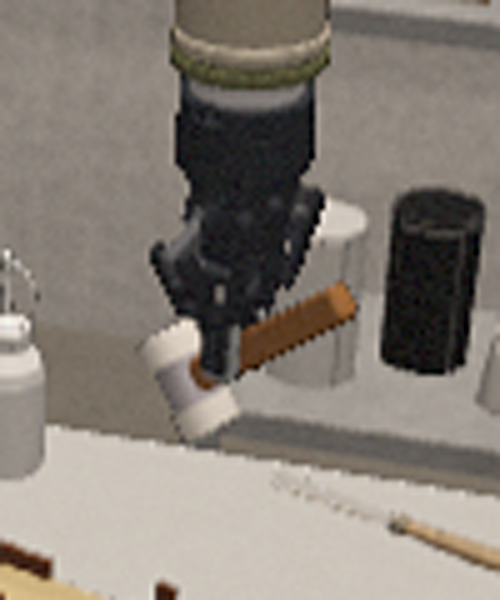

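```bash
python3 -m pendant '[[[0.65,0.2,-0.15,1],[0.65,0.2,-0.1,1],[0.7,0.1,-0.1,1],[0.7,0.05,-0.1,1],[0.7,0,-0.1,1],[0.7,-0.05,-0.1,1],[0.7,-0.1,-0.1,1],[0.7,-0.15,-0.1,1],[0.65,-0.2,-0.1,1],[0.65,-0.25,-0.1,1]]]' -1 120; python3 plan.py 577 -34 232 -14.5 9
```

```text
time: 26.1
tool_pos: [511.2, -110.9, 240.4]
tcp_rot: [179.6, -0.0, 16.5]
ft_force: [-0.1, -0.6, -1.6]
finger_gap: 16.1
t 26.1 pos [ 511.2 -110.9  240.4] rot [ 1.7959e+02 -2.0000e-02  1.6470e+01] gap 16.1 F [-0.1 -0.6 -1.6] j [-18.  -5.  97.  -0.  88. -34.]
d world [65.8 76.9 -8.4] dyaw -31.0
[0.47, -0.31, 0.04, 0.75]
[0.45, -0.33, 0.04, 0.75]
[0.43, -0.36, 0.04, 0.75]
[0.41, -0.39, 0.04, 0.75]
[0.39, -0.41, 0.04, 0.75]
[0.36, -0.43, 0.04, 0.75]
[0.33, -0.45, 0.04, 0.75]
[0.31, -0.47, 0.04, 0.75]
[0.28, -0.49, 0.04, 0.75]
```

```bash
python3 -m pendant '[[[0.45,-0.3,0,0.8],[0.45,-0.3,0,0.8],[0.45,-0.35,0,0.8],[0.4,-0.4,0,0.8],[0.4,-0.4,0,0.8],[0.3,-0.35,0,0.8],[0.2,-0.3,0,0.7],[0.1,-0.2,0,0.5],[0,-0.1,0,0.2],[0,0,0,0]]]' -1 120; python3 plan.py 577 -34 220 -14.5 9; python3 - <<'E'
from pitch import *
s=snapshot("side");cv2.imwrite("pics/side15.png",s[:,:,::-1]); s=s[120:280,270:390];cv2.imwrite("pics/z28.png",cv2.resize(s[:,:,::-1],None,fx=5,fy=5,interpolation=cv2.INTER_CUBIC)[:,:,:])
s=snapshot("top");cv2.imwrite("pics/top15.png",s[:,:,::-1]); s=s[180:270,260:360];cv2.imwrite("pics/z29.png",cv2.resize(s[:,:,::-1],None,fx=6,fy=6,interpolation=cv2.INTER_CUBIC))
table(ths=range(32,49,4))
E
```

```text
time: 26.93
tool_pos: [566.9, -43.3, 236.8]
tcp_rot: [-179.9, -0.6, -12.9]
ft_force: [-0.5, 0.1, -1.5]
finger_gap: 15.8
t 26.93 pos [566.9 -43.3 236.8] rot [-179.94   -0.56  -12.87] gap 15.8 F [-0.5  0.1 -1.5] j [-10.   2.  91.   0.  87.   3.]
d world [ 10.1   9.3 -16.8] dyaw -1.6
[0.04, -0.06, 0.09, 0.04]
[0.04, -0.06, 0.09, 0.04]
[0.04, -0.06, 0.09, 0.04]
[0.04, -0.06, 0.09, 0.04]
[0.04, -0.06, 0.09, 0.04]
[0.04, -0.06, 0.09, 0.04]
[0.04, -0.06, 0.09, 0.04]
[0.04, -0.06, 0.09, 0.04]
[0.04, -0.06, 0.09, 0.04]
32 end [309.  164.3] topf [335.2 160. ] botf [328.7 182.3] grip [323.7 168.7]
36 end [309.7 162.1] topf [335.1 161.4] botf [328.  183.4] grip [323.7 168.7]
40 end [310.4 159.9] topf [335.  162.9] botf [327.3 184.5] grip [323.7 168.7]
44 end [311.2 157.7] topf [334.9 164.3] botf [326.5 185.5] grip [323.7 168.7]
48 end [312.1 155.6] topf [334.6 165.8] botf [325.7 186.4] grip [323.7 168.7]
```

View pics/z28.png

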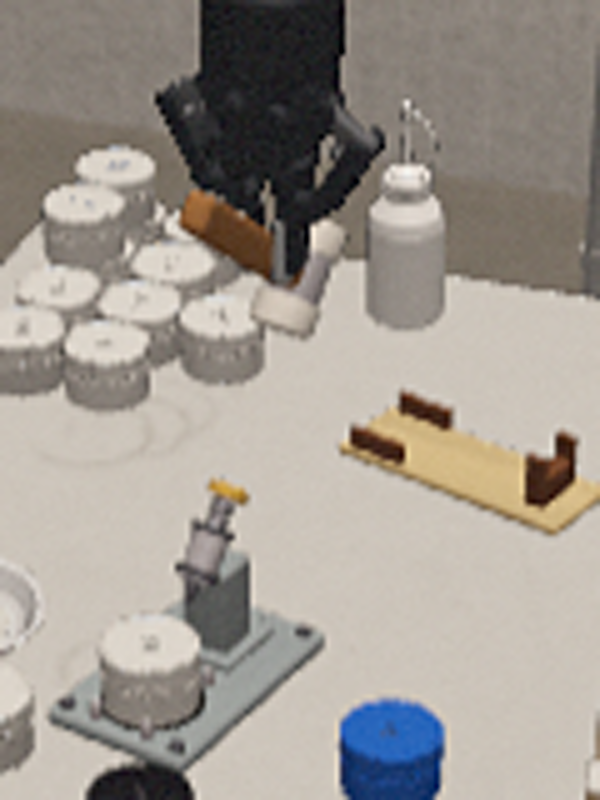

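View pics/z29.png

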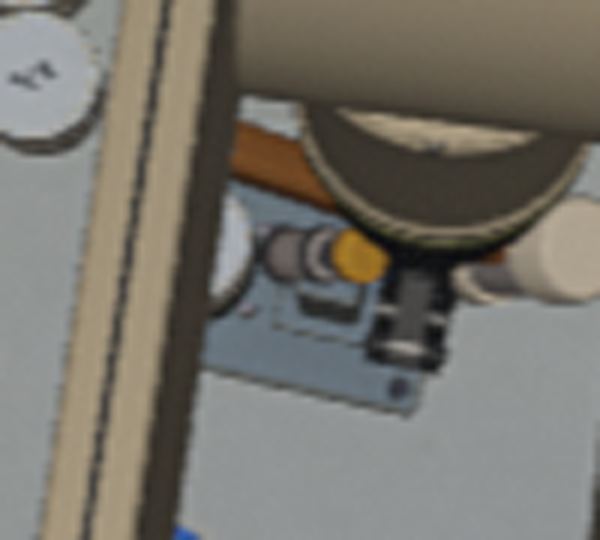

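```bash
python3 - <<'E'
import cv2,numpy as np
s=cv2.imread("pics/side15.png")
a=cv2.resize(s[155:195,302:347],None,fx=13,fy=13,interpolation=cv2.INTER_CUBIC)
b=cv2.resize(s[208:248,295:325],None,fx=7,fy=7,interpolation=cv2.INTER_CUBIC)
c=np.zeros((a.shape[0],b.shape[1],3),np.uint8);c[:b.shape[0]]=b
cv2.imwrite("pics/z30.png",np.hstack([a,c]))
E
```

```text
(no output)
```

View pics/z30.png

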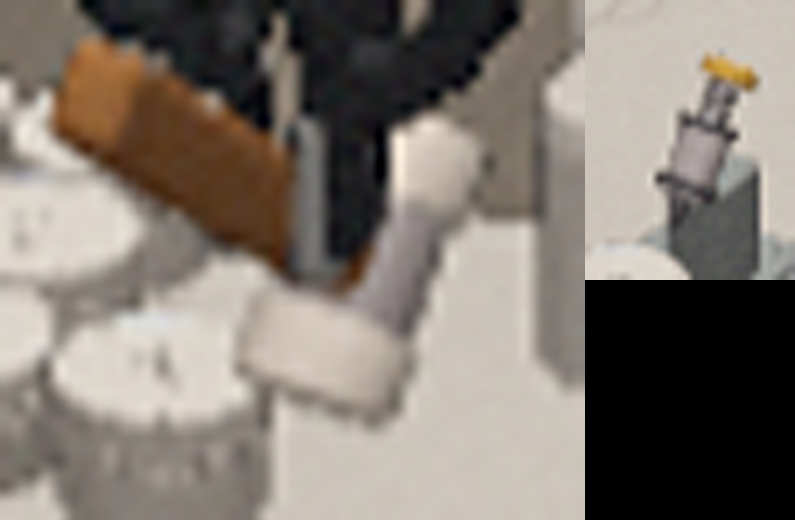

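```bash
python3 - <<'E'
from pitch import *
s,R=state();print(s['time'],s['tool_pos'])
psi=np.radians(s['tcp_rot'][2]-90)
for off,d,t in((15.5,52,40),(11.5,47,39),(11.5,47,42)):
    g=s['tool_pos']-R[:,2]*off; _,xm,zm=mal(g,psi,np.radians(t));h=g+d*xm
    print(off,d,t,"botf",(h-32*zm).round(1),proj("side",h-32*zm).round(1),"TOPVIEW topf",proj("top",h+32*zm).round(1),"side end",proj("side",g-(138-d)*xm).round(1))
print("meas botf 325.8 184.9; topview topf 356.3 221.3(face) ; end 308.8 161.8")
xs=np.array([np.cos(np.radians(75.5)),np.sin(np.radians(75.5)),0]);zp=-np.sin(np.radians(40))*xs+np.array([0,0,np.cos(np.radians(40))])
for P in ((580.6,-20.1,112),(580.6,-18,112)):
    P=np.array(P);print("pin",proj("side",P).round(1),proj("side",P-4*zp).round(1),proj("top",P).round(1),proj("top",P-4*zp).round(1))
im=cv2.imread("pics/side15.png")
for n,b in(("side",(290,205,330,235)),):
    for c in blobs(im,(12,140,100),(30,255,255),b,8):
        m=cv2.moments(c);print("brass side",m['m10']/m['m00'],m['m01']/m['m00'],cv2.minAreaRect(c))
im=cv2.imread("pics/top15.png")
x=im[215:230,300:335]
for c in blobs(im,(10,140,100),(30,255,255),(300,205,335,240),8):
    m=cv2.moments(c);print("brass top",m['m10']/m['m00'],m['m01']/m['m00'])
E
```

```text
27.0333 [566.63992499 -43.85203842 236.87093495]
15.5 52 40 botf [562.2 -62.6 194.4] [327.3 184.5] TOPVIEW topf [360.5 222. ] side end [310.4 159.9]
11.5 47 39 botf [562.9 -59.8 193.9] [326.7 185.1] TOPVIEW topf [358.7 221.7] side end [309.4 161.3]
11.5 47 42 botf [563.5 -57.  193.1] [326.2 185.8] TOPVIEW topf [358.4 221.9] side end [310.  159.6]
meas botf 325.8 184.9; topview topf 356.3 221.3(face) ; end 308.8 161.8
pin [316.1 216.3] [315.6 217.6] [320.7 222. ] [319.6 222. ]
pin [315.8 216.7] [315.3 218. ] [319.8 222. ] [318.8 222. ]
brass top 319.0321285140562 222.5421686746988
brass top 306.1856540084388 207.34599156118142
```

```bash
python3 - <<'E'
import cv2,numpy as np
s=cv2.imread("pics/top15.png")
a=cv2.resize(s[200:245,310:375],None,fx=12,fy=12,interpolation=cv2.INTER_CUBIC)
cv2.imwrite("pics/z31.png",a)
E
```

```text
(no output)
```

View pics/z31.png

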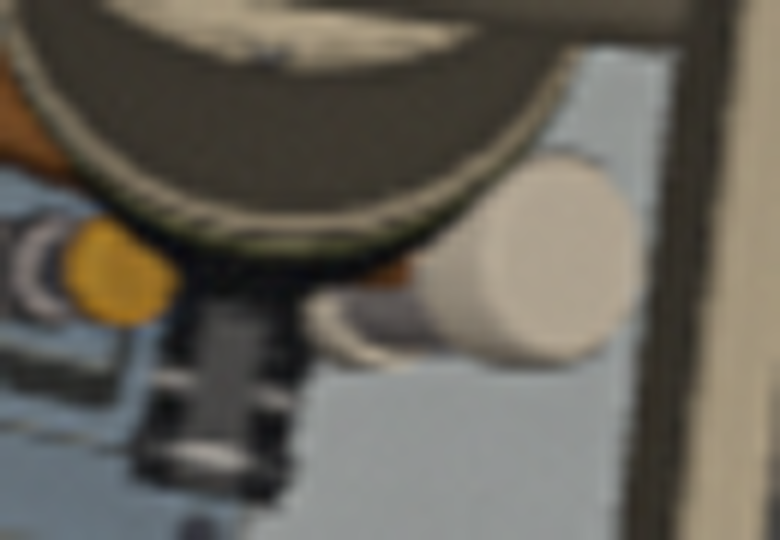

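```bash
python3 -m pendant '[[[0.1,-0.05,0.3,0.2],[0.1,-0.05,0.4,0.15],[0.1,-0.03,0.4,0.1],[0.04,0,0.4,0],[0,0,0.2,0],[0,0,0.05,0],[0,0,0,0],[0,0,0,0],[0,0,0,0],[0,0,0,0]]]' -1 120; python3 plan.py 573.3 -43.5 200.9 -14.5 1
```

```text
time: 27.87
tool_pos: [573.6, -44.3, 196.5]
tcp_rot: [-180.0, -0.4, -15.0]
ft_force: [-0.2, 0.8, -2.6]
finger_gap: 15.8
t 27.87 pos [573.6 -44.3 196.5] rot [-179.96   -0.43  -15.  ] gap 15.8 F [-0.2  0.8 -2.6] j [-10.   4.  92.   0.  83.   5.]
d world [-0.3  0.8  4.4] dyaw 0.5
[-0.02, -0.03, -0.22, -0.11]
```

```bash
python3 - <<'E'
from pitch import *
a=snapshot("side")[:,:,::-1];b=snapshot("top")[:,:,::-1];cv2.imwrite("pics/side16.png",a);cv2.imwrite("pics/top16.png",b)
cv2.imwrite("pics/z32.png",cv2.resize(a[165:235,295:350],None,fx=8,fy=8,interpolation=cv2.INTER_CUBIC))
cv2.imwrite("pics/z33.png",cv2.resize(b[200:245,305:370],None,fx=12,fy=12,interpolation=cv2.INTER_CUBIC))
s=sense();F=s['tool_pos']+np.array([-3,-12.8,-42.9]);P=np.array([580,-19,112.]);xs=np.array([.25,.968,0]);zp=-.643*xs+np.array([0,0,.766])
r=F-P;print("t",s['time'],"F",F,"along",r@zp,"lateral xs-dir",(r-(r@zp)*zp).round(1))
print("proj F side",proj("side",F),"pin",proj("side",P),"topf top",proj("top",F+64*zp),"pin top",proj("top",P))
E
```

```text
t 27.9667 F [570.72404208 -57.10643025 153.8007135 ] along 57.2288135161424 lateral xs-dir [-0.1 -2.5 -2. ]
proj F side [323.68005412 197.62131177] pin [316.16180291 216.52844875] topf top [356.1293691  222.24351036] pin top [320.2231063  222.27140289]
```

View pics/z32.png

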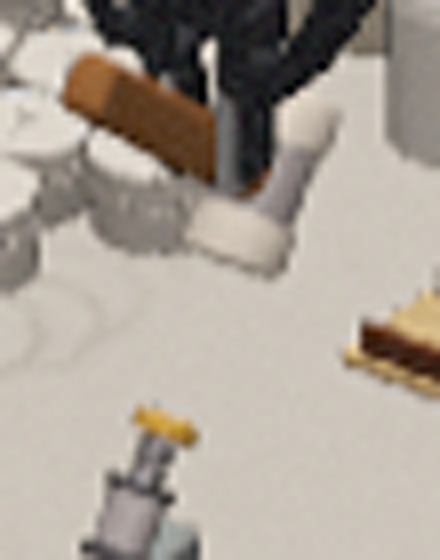

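View pics/z33.png

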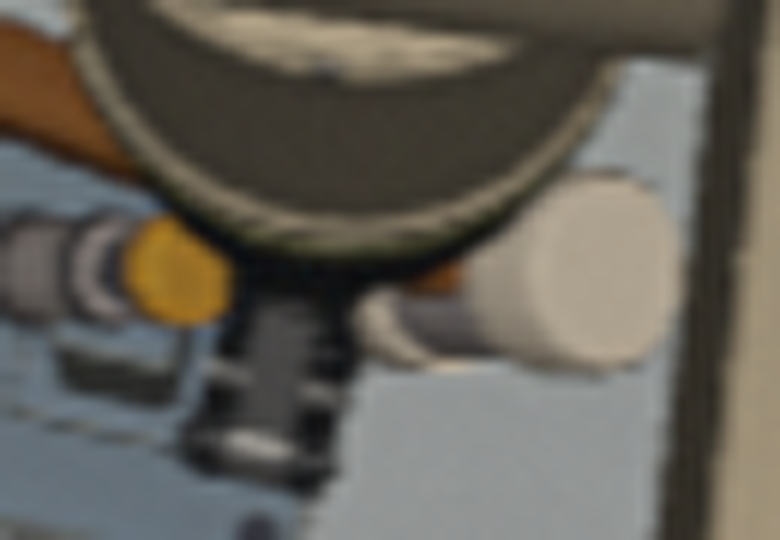

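```bash
python3 -m pendant '[[[0,-0.88,1,0],[0,-0.88,1,0],[0,-0.86,1,0],[0,-0.52,0.6,0],[0,0.6,-0.7,0],[0,0.8,-1,0],[0,0.8,-1,0],[0,0.6,-0.7,0],[0,0.2,-0.3,0],[0,0,0,0]]]' -1 120; python3 plan.py 573.3 -43.5 200.9 -14.5 1; python3 - <<'E'
from pitch import *
a=snapshot("side")[:,:,::-1];cv2.imwrite("pics/side17.png",a)
cv2.imwrite("pics/z34.png",cv2.resize(a[165:275,270:350],None,fx=7,fy=7,interpolation=cv2.INTER_CUBIC)[:600])
E
```

```text
time: 28.8
tool_pos: [577.3, -47.2, 212.0]
tcp_rot: [179.8, -1.3, -15.0]
ft_force: [0.3, -0.3, -2.0]
finger_gap: 15.6
t 28.8 pos [577.3 -47.2 212. ] rot [179.83  -1.31 -14.97] gap 15.6 F [ 0.3 -0.3 -2. ] j [-10.   4.  91.  -0.  84.   5.]
d world [ -4.    3.7 -11.1] dyaw 0.5
[-0.25, -0.13, 0.55, -0.1]
```

View pics/z34.png

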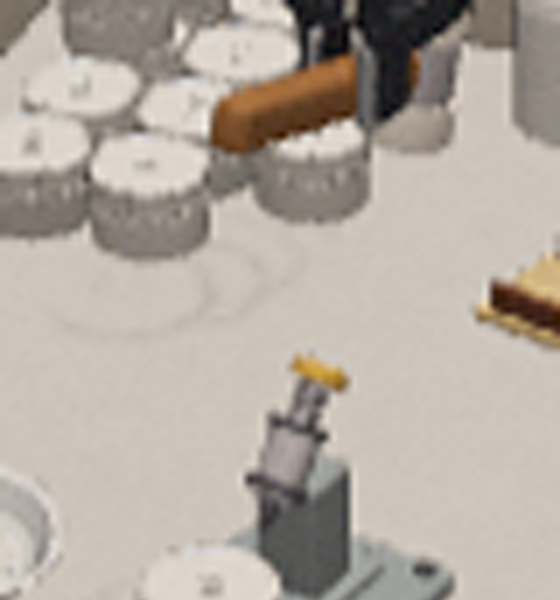

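```bash
python3 - <<'E'
from pitch import *
table(off=12,d=47,ths=range(-12,13,4))
zz=lambda x,y:(270+(x+.5)/7-.5,165+(y+.5)/7-.5)
print("end",zz(232,130),"botf",zz(415,140),"slope",(72-128)/(358-232))
a=cv2.imread("pics/side17.png");cv2.imwrite("pics/z35.png",cv2.resize(a[130:200,290:350],None,fx=9,fy=9,interpolation=cv2.INTER_CUBIC)[:600])
E
python3 plan.py 501 -247.6 200 72 20
```

```text
-12 end [301.6 196.7] topf [328.3 158.1] botf [330.7 176.3] grip [320.3 177. ]
-8 end [301.3 194.9] topf [328.8 158.6] botf [330.4 177.7] grip [320.3 177. ]
-4 end [301.1 192.9] topf [329.3 159.3] botf [330. 179.] grip [320.3 177. ]
0 end [301.  190.8] topf [329.8 160. ] botf [329.6 180.4] grip [320.3 177. ]
4 end [301.1 188.7] topf [330.2 160.8] botf [329.1 181.7] grip [320.3 177. ]
8 end [301.2 186.5] topf [330.5 161.6] botf [328.6 183. ] grip [320.3 177. ]
12 end [301.4 184.2] topf [330.9 162.6] botf [328.1 184.3] grip [320.3 177. ]
end (302.7142857142857, 183.14285714285714) botf (328.85714285714283, 184.57142857142858) slope -0.4444444444444444
t 28.85 pos [577.5 -46.9 211.6] rot [179.83  -1.32 -14.98] gap 15.8 F [ 0.4  0.4 -1.7] j [-10.   4.  91.  -0.  84.   5.]
d world [ -76.5 -200.7  -11.6] dyaw 87.0
[-0.06, 0.53, 0.03, -0.95]
[-0.1, 0.53, 0.03, -0.95]
[-0.14, 0.52, 0.03, -0.95]
[-0.17, 0.51, 0.03, -0.95]
[-0.21, 0.49, 0.03, -0.95]
[-0.25, 0.48, 0.02, -0.95]
[-0.28, 0.46, 0.02, -0.95]
[-0.32, 0.43, 0.02, -0.95]
[-0.35, 0.41, 0.02, -0.95]
[-0.38, 0.38, 0.02, -0.95]
[-0.41, 0.35, 0.02, -0.95]
[-0.43, 0.32, 0.02, -0.95]
[-0.46, 0.28, 0.02, -0.95]
[-0.48, 0.25, 0.02, -0.95]
[-0.49, 0.21, 0.02, -0.95]
[-0.51, 0.17, 0.02, -0.95]
[-0.52, 0.13, 0.02, -0.95]
[-0.53, 0.09, 0.02, -0.95]
[-0.53, 0.05, 0.02, -0.95]
[-0.54, 0.01, 0.02, -0.95]
```

View pics/z35.png

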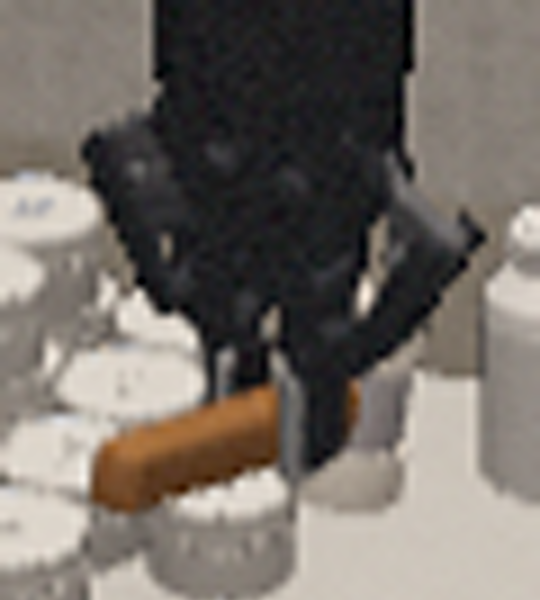

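```bash
python3 -m pendant '[[[-0.06,0.5,0,-1],[-0.1,0.55,0,-1],[-0.15,0.55,0,-1],[-0.2,0.5,0,-1],[-0.2,0.5,0,-1],[-0.25,0.5,0,-1],[-0.3,0.5,0,-1],[-0.3,0.45,0,-1],[-0.35,0.4,0,-1],[-0.4,0.4,0.1,-1]]]' -1 120; python3 plan.py 505.5 -249 150 72 10
```

```text
time: 29.68
tool_pos: [538.6, -147.2, 202.0]
tcp_rot: [179.5, -0.6, 33.2]
ft_force: [0.6, 0.4, -2.6]
finger_gap: 15.6
t 29.68 pos [ 538.6 -147.2  202. ] rot [179.52  -0.6   33.23] gap 15.6 F [ 0.6  0.4 -2.6] j [-21.   1.  95.   0.  83. -54.]
d world [ -33.1 -101.8  -52. ] dyaw 38.8
[-0.42, 0.33, 0.26, -0.85]
[-0.44, 0.3, 0.26, -0.85]
[-0.46, 0.27, 0.26, -0.85]
[-0.48, 0.24, 0.26, -0.85]
[-0.49, 0.21, 0.26, -0.85]
[-0.51, 0.18, 0.26, -0.85]
[-0.52, 0.14, 0.26, -0.85]
[-0.53, 0.11, 0.26, -0.85]
[-0.53, 0.07, 0.26, -0.85]
[-0.54, 0.03, 0.25, -0.85]
```

```bash
python3 -m pendant '[[[-0.4,0.35,0.15,-0.9],[-0.45,0.3,0.2,-0.9],[-0.45,0.3,0.2,-0.9],[-0.5,0.25,0.2,-0.9],[-0.5,0.2,0.2,-0.9],[-0.5,0.2,0.2,-0.9],[-0.5,0.15,0.2,-0.9],[-0.4,0.1,0.2,-0.8],[-0.2,0.05,0.1,-0.5],[-0.1,0,0,0]]]' -1 120; python3 plan.py 505.5 -249 110 72 8
```

```text
time: 30.52
tool_pos: [510.3, -232.0, 156.2]
tcp_rot: [-179.8, -0.4, 70.4]
ft_force: [-0.6, -0.9, -2.4]
finger_gap: 15.8
t 30.52 pos [ 510.3 -232.   156.2] rot [-179.85   -0.44   70.36] gap 15.8 F [-0.6 -0.9 -2.4] j [ -30.    4.   97.    0.   79. -100.]
d world [ -4.8 -17.  -46.2] dyaw 1.6
[-0.11, 0.01, 0.29, -0.04]
[-0.11, 0.01, 0.29, -0.04]
[-0.11, 0.01, 0.29, -0.04]
[-0.11, 0.01, 0.29, -0.04]
[-0.11, 0.01, 0.29, -0.04]
[-0.11, 0.01, 0.29, -0.04]
[-0.11, 0.01, 0.29, -0.04]
[-0.11, 0.01, 0.29, -0.04]
```

```bash
python3 -m pendant '[[[-0.2,0,0.5,-0.1],[-0.2,0,0.6,-0.1],[-0.2,0,0.7,-0.1],[-0.15,0,0.7,0],[-0.1,0,0.5,0],[0,0,0.2,0],[0,0,0,0],[0,0,0,0],[0,0,0,0],[0,0,0,0]]]' -1 120; python3 plan.py 505.5 -249 50 72 4; python3 - <<'E'
from pitch import *
a=snapshot("side")[:,:,::-1];cv2.imwrite("pics/side18.png",a)
cv2.imwrite("pics/z36.png",cv2.resize(a[160:240,325:405],None,fx=7.5,fy=7.5,interpolation=cv2.INTER_CUBIC)[:600])
b=snapshot("top")[:,:,::-1];cv2.imwrite("pics/top18.png",b);cv2.imwrite("pics/z37.png",cv2.resize(b[215:305,370:460],None,fx=6,fy=6,interpolation=cv2.INTER_CUBIC)[:600])
table(off=12,d=47,ths=range(4,25,4))
E
```

```text
time: 31.35
tool_pos: [502.9, -245.2, 82.6]
tcp_rot: [-179.6, -0.6, 71.6]
ft_force: [-1.0, -0.3, -1.8]
finger_gap: 15.7
t 31.35 pos [ 502.9 -245.2   82.6] rot [-179.56   -0.57   71.6 ] gap 15.7 F [-1.  -0.3 -1.8] j [ -32.    9.  100.    0.   72. -103.]
d world [  2.6  -3.8 -32.6] dyaw 0.4
[-0.04, 0.05, 0.41, -0.02]
[-0.04, 0.05, 0.41, -0.02]
[-0.04, 0.05, 0.41, -0.02]
[-0.04, 0.05, 0.41, -0.02]
4 end [389.4 195.5] topf [351.2 175.4] botf [351.8 193.7] grip [364.1 188.2]
8 end [389.4 193.6] topf [350.6 176.2] botf [352.5 194.8] grip [364.1 188.2]
12 end [389.2 191.6] topf [350.2 177.1] botf [353.2 195.9] grip [364.1 188.2]
16 end [388.9 189.7] topf [349.8 178. ] botf [353.9 196.9] grip [364.1 188.2]
20 end [388.4 187.7] topf [349.5 179. ] botf [354.7 197.9] grip [364.1 188.2]
24 end [387.9 185.8] topf [349.2 180. ] botf [355.6 198.8] grip [364.1 188.2]
```

View pics/z36.png

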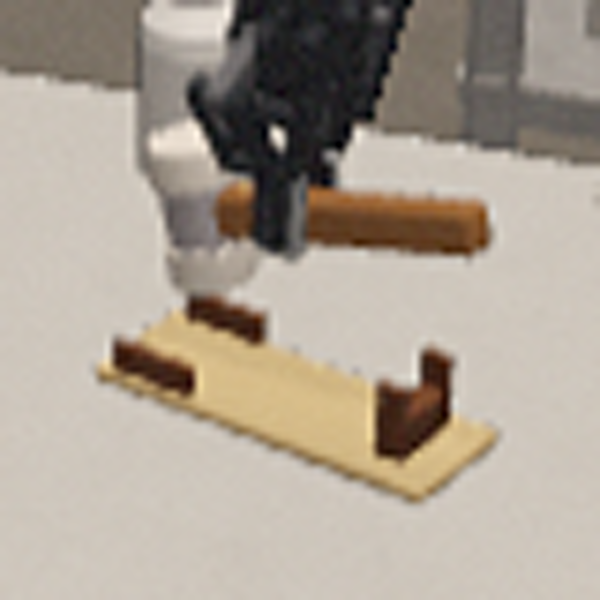

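View pics/z37.png

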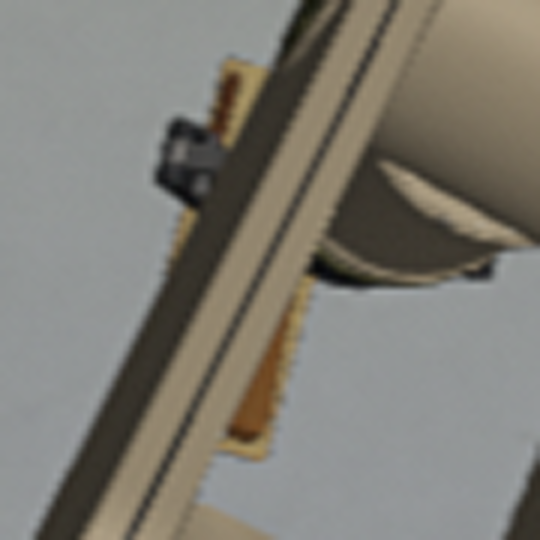

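```bash
python3 -m pendant '[[[-0.08,0.08,0.3,-0.02],[-0.06,0.08,0.4,-0.02],[-0.04,0.05,0.4,0],[-0.02,0.02,0.3,0],[0,0,0.15,0],[0,0,0,0],[0,0,0,0],[0,0,0,0],[0,0,0,0],[0,0,0,0]]]' -1 60; python3 plan.py 506 -249.2 28 72 4; python3 - <<'E'
from pitch import *
a=snapshot("side")[:,:,::-1];cv2.imwrite("pics/side19.png",a)
cv2.imwrite("pics/z38.png",cv2.resize(a[160:240,325:405],None,fx=7.5,fy=7.5,interpolation=cv2.INTER_CUBIC)[:600])
E
```

```text
time: 32.28
tool_pos: [507.1, -251.2, 49.2]
tcp_rot: [-179.7, -0.5, 71.8]
ft_force: [-0.3, -0.3, -2.7]
finger_gap: 15.7
t 32.28 pos [ 507.1 -251.2   49.2] rot [-179.68   -0.55   71.8 ] gap 15.7 F [-0.3 -0.3 -2.7] j [ -32.   12.  100.    0.   68. -104.]
d world [ -1.1   2.  -21.2] dyaw 0.2
[0.02, -0.02, 0.27, -0.01]
[0.02, -0.02, 0.27, -0.01]
[0.02, -0.02, 0.27, -0.01]
[0.02, -0.02, 0.27, -0.01]
```

View pics/z38.png

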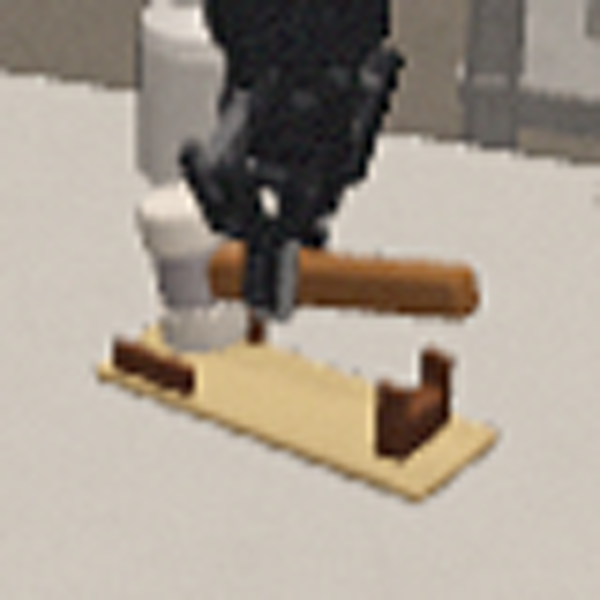

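```bash
python3 -m pendant '[[[0.05,-0.05,0.08,0],[0.03,-0.03,0.1,0],[0,0,0.12,0],[0,0,0.12,0],[0,0,0.12,0],[0,0,0.12,0],[0,0,0.12,0],[0,0,0.1,0],[0,0,0.08,0],[0,0,0.05,0]]]' -1 20; python3 plan.py 506 -249.2 28 72 4; python3 - <<'E'
from pitch import *
a=snapshot("side")[:,:,::-1];cv2.imwrite("pics/side20.png",a)
cv2.imwrite("pics/z39.png",cv2.resize(a[160:240,325:405],None,fx=7.5,fy=7.5,interpolation=cv2.INTER_CUBIC)[:600])
E
```

```text
time: 33.17
tool_pos: [509.8, -251.2, 41.3]
tcp_rot: [179.8, -0.4, 71.9]
ft_force: [-2.1, 1.9, 2.7]
finger_gap: 15.8
t 33.17 pos [ 509.8 -251.2   41.3] rot [179.84  -0.39  71.88] gap 15.8 F [-2.1  1.9  2.7] j [ -32.   12.  100.    0.   67. -104.]
d world [ -3.8   2.  -13.3] dyaw 0.1
[0.01, -0.05, 0.17, -0.01]
[0.01, -0.05, 0.17, -0.01]
[0.01, -0.05, 0.17, -0.01]
[0.01, -0.05, 0.17, -0.01]
```

View pics/z39.png

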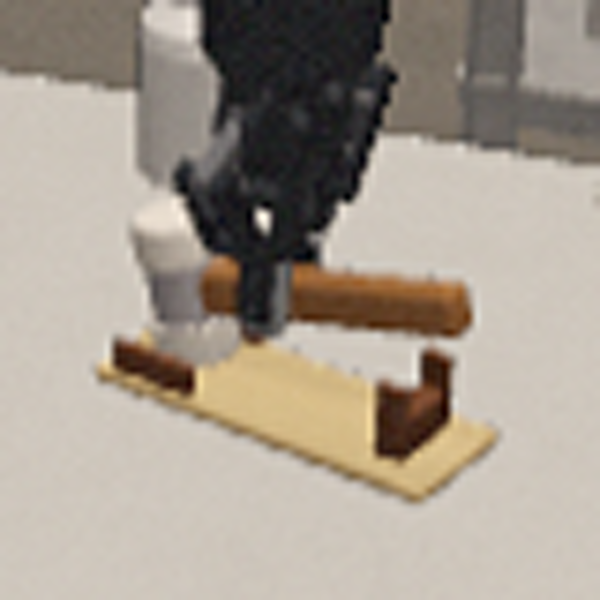

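```bash
python3 -m pendant '[[[0.03,-0.12,0.2,0],[0.02,-0.08,0.25,0],[0,-0.05,0.25,0],[0,-0.04,0.25,0],[0,-0.02,0.25,0],[0,0,0.25,0],[0,0,0.2,0],[0,0,0.1,0],[0,0,0,0],[0,0,0,0]]]' -1 20; python3 plan.py 506 -249.2 28 72 4; python3 - <<'E'
from pitch import *
a=snapshot("side")[:,:,::-1];cv2.imwrite("pics/side21.png",a)
cv2.imwrite("pics/z40.png",cv2.resize(a[160:240,325:405],None,fx=7.5,fy=7.5,interpolation=cv2.INTER_CUBIC)[:600])
E
```

```text
time: 34.05
tool_pos: [515.9, -255.8, 29.2]
tcp_rot: [178.4, 0.0, 71.9]
ft_force: [-0.0, 0.2, -1.9]
finger_gap: 15.7
t 34.05 pos [ 515.9 -255.8   29.2] rot [1.7835e+02 4.0000e-02 7.1950e+01] gap 15.7 F [-0.   0.2 -1.9] j [ -32.   13.  101.    0.   64. -104.]
d world [-9.9  6.6 -1.2] dyaw 0.1
[0.04, -0.14, 0.01, -0.0]
[0.04, -0.14, 0.01, -0.0]
[0.04, -0.14, 0.01, -0.0]
[0.04, -0.14, 0.01, -0.0]
```

View pics/z40.png

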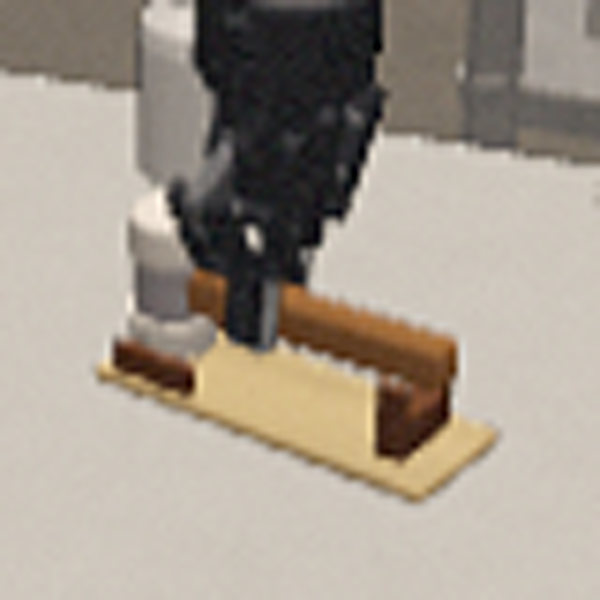

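```bash
python3 -m pendant '[[[0.05,-0.15,0,0],[0.04,-0.15,0,0],[0.03,-0.12,0.02,0],[0.02,-0.08,0.03,0],[0,-0.05,0.03,0],[0,0,0.02,0],[0,0,0,0],[0,0,0,0],[0,0,0,0],[0,0,0,0]]]' -1 20; python3 plan.py 506 -249.2 28 72 4; python3 - <<'E'
from pitch import *
a=snapshot("side")[:,:,::-1];cv2.imwrite("pics/side22.png",a)
cv2.imwrite("pics/z41.png",cv2.resize(a[170:240,330:410],None,fx=8,fy=8,interpolation=cv2.INTER_CUBIC)[:600])
E
```

```text
time: 34.93
tool_pos: [507.8, -250.5, 27.7]
tcp_rot: [178.0, 0.1, 71.9]
ft_force: [1.1, -0.2, 2.7]
finger_gap: 15.7
t 34.93 pos [ 507.8 -250.5   27.7] rot [1.7801e+02 1.0000e-01 7.1930e+01] gap 15.7 F [ 1.1 -0.2  2.7] j [ -32.   12.  103.    0.   63. -104.]
d world [-1.8  1.3  0.3] dyaw 0.1
[0.01, -0.03, -0.0, -0.0]
[0.01, -0.03, -0.0, -0.0]
[0.01, -0.03, -0.0, -0.0]
[0.01, -0.03, -0.0, -0.0]
```

View pics/z41.png

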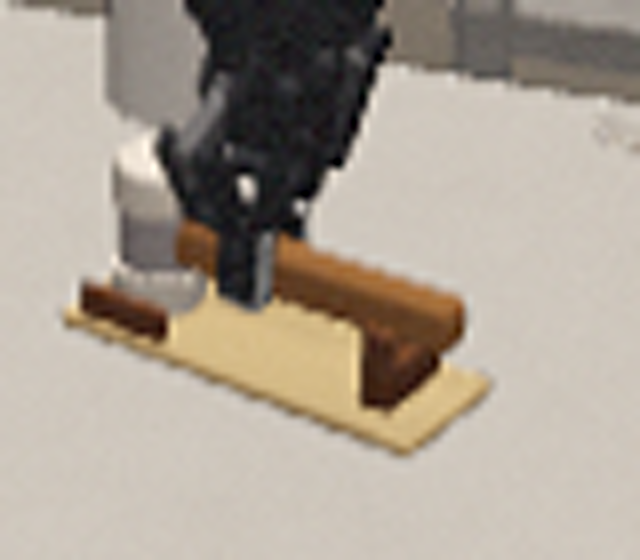

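```bash
python3 -m pendant '[[[0.02,-0.1,0.03,0],[0.02,-0.08,0.04,0],[0,-0.04,0.05,0],[0,0,0.05,0],[0,0,0.03,0],[0,0,0,0],[0,0,0,0],[0,0,0,0],[0,0,0,0],[0,0,0,0]]]' -1 20; python3 plan.py 506 -249.2 28 72 1;  python3 - <<'E'
from pitch import *
a=snapshot("side")[:,:,::-1];cv2.imwrite("pics/side23.png",a)
cv2.imwrite("pics/z42.png",cv2.resize(a[170:240,330:410],None,fx=8,fy=8,interpolation=cv2.INTER_CUBIC)[:600])
E
```

```text
time: 35.82
tool_pos: [505.9, -249.4, 27.3]
tcp_rot: [177.7, 0.2, 71.9]
ft_force: [1.2, -0.3, 3.8]
finger_gap: 15.7
t 35.82 pos [ 505.9 -249.4   27.3] rot [1.7767e+02 1.7000e-01 7.1940e+01] gap 15.7 F [ 1.2 -0.3  3.8] j [ -32.   11.  104.    0.   63. -104.]
d world [0.1 0.2 0.7] dyaw 0.1
[0.01, 0.0, -0.04, -0.01]
```

View pics/z42.png

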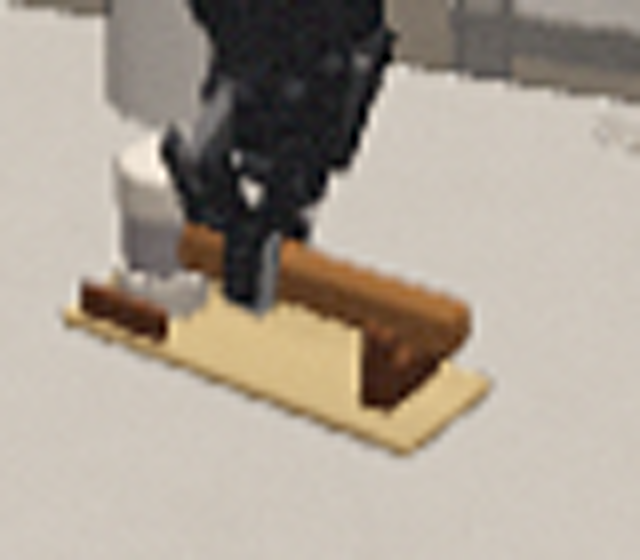

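```bash
python3 -m pendant '[[[0,0,0,0],[0,0,0,0],[0,0,0,0],[0,0,0,0],[0,0,-0.05,0],[0,0,-0.2,0],[0,0,-0.4,0],[0,0,-0.6,0],[0,0,-0.8,0],[0,0,-0.8,0]]]' 0 40; python3 -m pendant '[[[0,0,-0.8,0],[0,0,-0.9,0],[0,-0.2,-0.8,0],[0,-0.5,-0.5,0],[0,-0.8,-0.2,0],[0,-0.8,0,0],[0,-0.8,0,0],[0,-0.6,0,0],[0,-0.3,0,0],[0,0,0,0]]]' 0 40; python3 - <<'E'
from pitch import *
a=snapshot("side")[:,:,::-1];cv2.imwrite("pics/side24.png",a)
cv2.imwrite("pics/z43.png",cv2.resize(a[170:240,330:410],None,fx=8,fy=8,interpolation=cv2.INTER_CUBIC)[:600])
cv2.imwrite("pics/z45.png",cv2.resize(a[200:320,270:350],None,fx=5,fy=5,interpolation=cv2.INTER_CUBIC)[:600])
b=snapshot("top")[:,:,::-1];cv2.imwrite("pics/top24.png",b);cv2.imwrite("pics/z44.png",cv2.resize(b[222:297,375:445],None,fx=8,fy=8,interpolation=cv2.INTER_CUBIC)[:600])
E
```

```text
time: 36.7
tool_pos: [497.0, -244.7, 80.6]
tcp_rot: [178.7, -0.1, 72.0]
ft_force: [0.0, -1.5, 0.9]
finger_gap: 43.0
time: 37.53
tool_pos: [422.1, -221.9, 166.2]
tcp_rot: [177.3, 0.3, 72.0]
ft_force: [-0.2, -0.2, 0.4]
finger_gap: 43.2
```

View pics/z43.png

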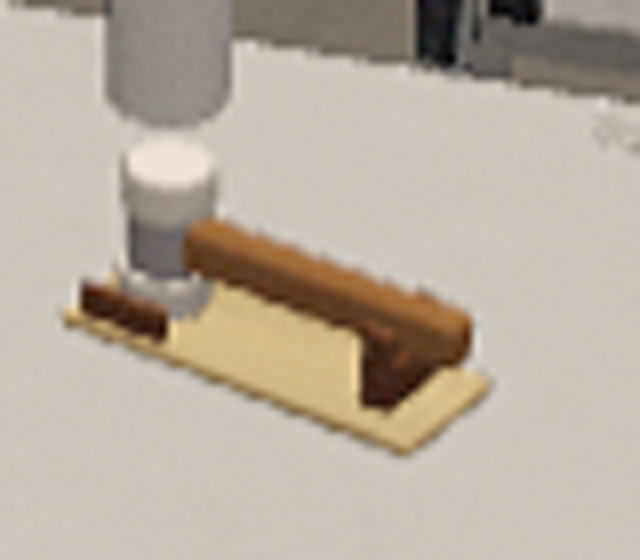

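View pics/z44.png

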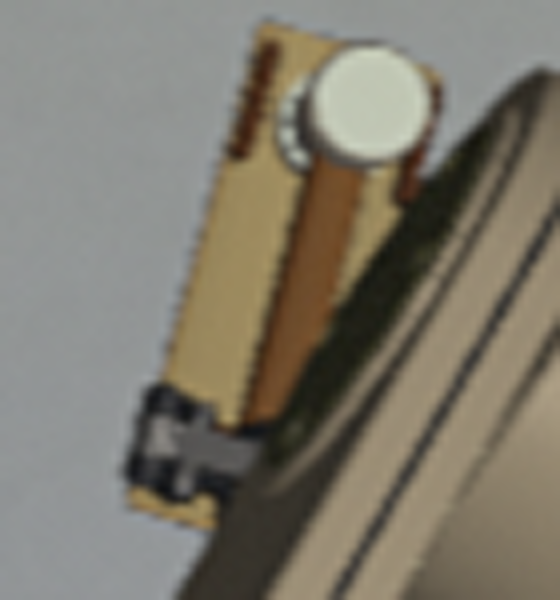

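View pics/z45.png

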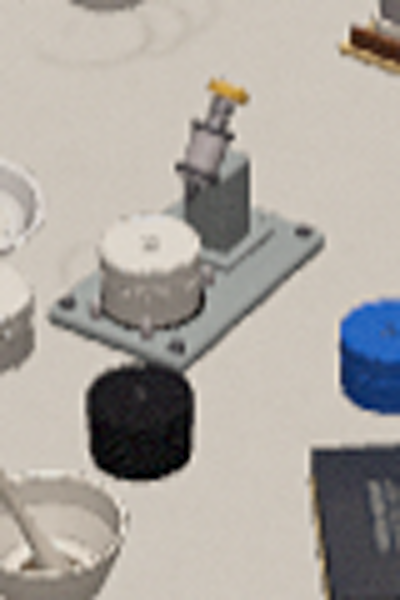

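```bash
python3 - <<'E'
from bench import *
print(sense()['time'],hand_in())
E
```

```text
the job is handed in; nothing more can be done
37.6333 None
```

I set the tin in the nest, struck the punch once with the mallet, laid the mallet back in its rest and handed in at 37.6 s. I never saw the punch at full travel, though I believe it went home.

- **Tin:** It stands upright in the nest and has been let go. The last side picture shows it undisturbed. In the pictures I took, the mortar, weight case and look-alike tins look unmoved.
- **Setting up the blow:** The pendant cannot tilt the tool, so I pitched the mallet to about 40° in a light 20 N grip. I did this by pushing its head against the fork of its own rest, then tightened the grip to 120 N. Before the blow, the side view put the mallet's face parallel to the punch head to within about 4°, and its centre about 3 mm off the punch axis.
- **Blow:** I commanded about 0.3 m/s along the punch axis.
- **What I could not check:**
  - **Full travel:** The spring returned the punch straight away. Afterwards the mallet had turned in the grip from about 40° to about 14°. I estimate that takes roughly 20 N on the punch, against the 8 N the spring needs at the end of its travel.
  - **Squareness at the stop:** Because the mallet turned during the blow, I cannot confirm its face was still square at the moment the punch reached the stop.
- **Mallet:** It lies level between the cheeks and in the fork. Its head is within about 1–2 mm of where it was in the first pictures.
- **Clearance:** The gripper was open and clear of everything at hand-in.

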